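# Load the card cage, close it and pin the cover

### The job

Lift the cover off the card cage and lay it flat, handle up, on free bench. Push every circuit card from the stand fully home in the cage, one to a slot, then seat the cover back flush over the two posts and lock it: slide one locking pin through the eye of each post from the outer side until its grip meets the post. Leave the other things on the bench where they are.

Things in the scene. Friction and masses are not known exactly. Their poses are not given: they have to be found in the camera images.
- cage: Open-topped aluminium card cage fixed to the bench, 118 (x) x 166 (y) mm, 5 mm walls, rim 95 mm high, floor 8 mm. Origin: centre of the underside; z up, x along the cards, y along the row of three slots. On the outside of each y end stands a flat steel post (24 x 8 mm, centred at y = +87 and -87 mm) with a rounded top at 123 mm; an eye goes through it along y.
- slot0 (a point): Floor of the cage's slot at y = -40 mm, mid-length: where the middle of a card's lower edge rests when home (8 mm above the cage's underside). Slots are 10 mm wide, mouths flared to 17 mm at 62 mm height, cut in guide blocks at the cage's two x ends, open between them; end walls 108 mm apart
- slot1 (a point): Floor of the cage's slot at y = 0 mm, mid-length: where the middle of a card's lower edge rests when home (8 mm above the cage's underside). Slots are 10 mm wide, mouths flared to 17 mm at 62 mm height, cut in guide blocks at the cage's two x ends, open between them; end walls 108 mm apart
- slot2 (a point): Floor of the cage's slot at y = 40 mm, mid-length: where the middle of a card's lower edge rests when home (8 mm above the cage's underside). Slots are 10 mm wide, mouths flared to 17 mm at 62 mm height, cut in guide blocks at the cage's two x ends, open between them; end walls 108 mm apart
- eye_left (a point): Centre of the eye of the cage's +y post on its outer (+y) face: 91 mm from the cage middle, 108 mm above its underside. The eye is 14 x 14 mm, from 101 to 115 mm height. The pin goes in along the cage's -y. Site axes are the cage's.
- eye_right (a point): Centre of the eye of the cage's -y post on its outer (-y) face, same size and height; the pin goes in along the cage's +y. Site axes are the cage's.
- cover: Loose aluminium plate, 124 (x) x 200 (y) x 6 mm, 350 g; two 28 x 12 mm holes at y = +87, -87 mm fit over the posts with 2 mm to spare. Origin: centre of its underside, z up. Black bar handle across its middle, 60 mm along y, 18 mm wide, 22 to 36 mm above the underside, open below. Starts on the cage rim; fits either way round. The bench around x 0.42, y -0.27 is free to lay it on.
- stand: Low grey card stand fixed to the bench, 118 (x) x 150 (y) x 32 mm, with three slots 8 mm wide at y = -45, 0, +45 mm and its floor at 6 mm. Origin: centre of its underside. Cards stand upright in it, along its x.
- card1: Green circuit card standing in the stand, 100 mm long (x), 6 mm thick (y), 60 mm high, with a black grip block on its top edge, 40 (x) x 14 (y) x 22 mm, so 82 mm high in all; 120 g. Origin: middle of its lower edge; z up. All cards are alike and any slot will do; two or three are present (None if absent).
- card2: Green circuit card standing in the stand, 100 mm long (x), 6 mm thick (y), 60 mm high, with a black grip block on its top edge, 40 (x) x 14 (y) x 22 mm, so 82 mm high in all; 120 g. Origin: middle of its lower edge; z up. All cards are alike and any slot will do; two or three are present (None if absent).
- card3: Green circuit card standing in the stand, 100 mm long (x), 6 mm thick (y), 60 mm high, with a black grip block on its top edge, 40 (x) x 14 (y) x 22 mm, so 82 mm high in all; 120 g. Origin: middle of its lower edge; z up. All cards are alike and any slot will do; two or three are present (None if absent).
- pin1: Locking pin lying on the bench, 95 mm long, 90 g: steel rod 10 mm thick, 50 mm long, rounded tip, on a grey grip 45 mm long, 20 mm wide, 22 mm high. Origin: on the underside at the shoulder where rod leaves grip; x to the tip, z up; the grip spans x = -45 to 0 mm; rod axis 5 mm above the underside (rod and grip flush below). Either pin fits either eye.
- pin2: Locking pin lying on the bench, 95 mm long, 90 g: steel rod 10 mm thick, 50 mm long, rounded tip, on a grey grip 45 mm long, 20 mm wide, 22 mm high. Origin: on the underside at the shoulder where rod leaves grip; x to the tip, z up; the grip spans x = -45 to 0 mm; rod axis 5 mm above the underside (rod and grip flush below). Either pin fits either eye.
- pin1_tip (a point): The very tip of pin1's rod, on its axis, 50 mm ahead of the shoulder
- pin2_tip (a point): The very tip of pin2's rod, on its axis, 50 mm ahead of the shoulder
- spool: Bystander, to be left alone: grey solder spool, 56 mm across, 46 mm high
- spray: Bystander, to be left alone: aluminium spray can, 60 mm across, 120 mm high
- driver: Bystander, to be left alone: black screwdriver 200 mm long, lying
- tray: Bystander, to be left alone: blue parts tray 100 x 140 x 30 mm
- jar: Bystander, to be left alone: amber jar 60 mm across, 75 mm high
- meter: Bystander, to be left alone: yellow multimeter 80 x 150 x 35 mm
Things that resemble listed ones, but are neither listed nor needed, are in the scene too. Leave any yellow look-alike of the pin1 alone.

How it is judged:
By the outcome, as a careful person would: the job done as asked, in the order asked, and still so for the second after the job is handed in, with the robot touching nothing.
Of card1, card2, card3 only 2 to 3 are there at a start; the rules pass over those that are not, and their reading is None.
At some moment in a run one of pin1, pin2 may be knocked a few centimetres aside while the robot is not near it.
It also fails if it takes over 205 s, if anything falls off the work surface, if the arm or the gripper's body presses on something with over 40 N, if the wrist force passes 120 N, or if a joint passes its speed limit or range.

### The arm

A 7-joint arm with a two-finger parallel gripper is mounted at the origin on the work surface. World frame = base frame: x ahead of the robot, y to its left, z up, the work surface at z = 0. Lengths are in mm, angles in rad, forces in N, time in s.
With the tool pointing down it reaches from about 350 to 900 mm from the base axis. Payload 19.9 kg.
Tool frame: the origin (TCP) lies midway between the tips of the shut fingers; the grasp point (between the pads) lies 19 mm behind it; y points along the fingers, x is the direction in which the jaws open and shut, and the axes are right-handed (so a half turn about y gives the same grasp; the last joint's range is limited). The gripper opens to 94 mm and grips with 3 to 60 N. Pads are 16 mm wide; open, the fingers measure 119 mm over their backs; the gripper's body (75 mm by 177 mm) begins 78 mm behind the grasp point.
Start: joints at [1.286, 0.417, -0.01, 1.614, 0.005, 1.111, -0.053], TCP at [150.863, -606.495, 176.225] pointing down, gripper open.
Joint ranges: [-2.81, 2.81], [-0.39, 2.02], [-1.27, 1.25], [0.06, 2.57], [-1.19, 4.33], [0.19, 2], [-2.82, 2.82]. Speed limits (rad/s): [1.89, 1.89, 2.39, 2.39, 3.01, 3.01, 3.01].

### API

Orientations are given as [roll, pitch, yaw] about the fixed x, y, z axes, in that order (R = Rz(yaw) Ry(pitch) Rx(roll)).
In Python, from bench import env gives the robot as it stands. The module is installed in compiled form; this text tells all that it offers.
- The arm moves only by the shell command python3 -m jog 'ROWS' [OPENING]. ROWS is JSON, a list of rows, each an object of numbers: "tx", "ty", "tz": the shift along the tool's x, y, z in cm; "spin": the turn about the tool's y in degrees. In form: [{"tx": .., "ty": .., "tz": .., "spin": ..}, ...]. A call has 1 to 8 rows; each row is the pose to reach, as a shift and turn from the pose measured when the call began, along the tool's axes at that moment; what a row does not reach only later rows make up. A row lasts 1/12 s, in which the tool goes at most 41.7 mm and 7.16 degrees, less where a joint would pass 70% of its speed; a pose out of reach is approached as far as the arm can. A call with a gripper value outside its range is refused whole. OPENING is the opening, from -1 (shut) to 1 (fully open), set as the call begins (- or left out, the last holds). The fingers move at their own pace and stop on an object; the grip force is fixed at half the most. Time passes only in rows, so rows that repeat a pose let the fingers close. It gives the time, the measured TCP pose, the force and the opening at its end, in the units of the state.
- env.get_obs(): the state, without advancing time (a new reading comes with each control period).
- env.snapshot(name): name is "scene" or "top" or "wrist"; returns the picture (420x560x3 uint8, blue, green, red); there is no depth.
- env.get_calibration(name): a dict with "fx", "fy", "cx", "cy" (pixels), "distortion" ([k1, k2, p1, p2, k3] as OpenCV has them; the pictures are not rectified), "world_to_cam" (4x4, takes a point from world to camera coordinates); the wrist camera has in their place "tool_from_camera" (4x4, takes a point from camera to tool coordinates, whose origin is the TCP and whose axes are the tool frame's). Camera axes: x right, y down, z forward; pixel columns grow to the right and rows downward; lengths in mm; the calibration is good to about 2 mm. A picture is of the moment at which its call begins: read the wrist's pose just before it. get_calibration takes no time and is no camera call.
- env.sign_off(): hands the job in, once; it reports no verdict.
The state is a dict: "time": time; "joint_positions": joint angles; "joint_velocities": joint speeds; "tau": joint torques, N m; "ee_pos": TCP position; "eef_rot": TCP orientation; "ft_force": force on the tool from outside, world axes, zero at the start; "ft_torque": the same for the moment, N m; "opening": finger opening in mm.
Only numpy, scipy, OpenCV 4.12 (cv2) and the standard library are available. Lean on these libraries where they do the work, as an engineer would, in place of code of your own. Each camera call takes 0.05 s, during which the arm holds its last target. There are 200 camera calls.

## Working session

There is one attempt and no reset: what is moved stays moved. The work goes in short steps, Python scripts to look and compute and a shell command to move; the robot and the scene stay as the last step left them, time stands still between calls to the robot, and variables do not carry over. Pictures are saved under pics/ and viewed, about 12 in all and at most 16, crops included, and the job is handed in when it is done.

```bash
mkdir -p pics; ls; python3 - <<'E'
from bench import env
import cv2,numpy as np
o=env.get_obs()
for k in ("time","ee_pos","eef_rot","opening","ft_force"): print(k,o[k])
for n in ("scene","top","wrist"):
    cv2.imwrite(f"pics/a_{n}.png",env.snapshot(n)); c=env.get_calibration(n)
    print(n,{k:np.round(v,3).tolist() for k,v in c.items()})
E
```

```text
pics
time 0.0
ee_pos [ 150.76917202 -606.12088905  175.615649  ]
eef_rot [-1.57088937e+00  1.25357785e-03 -1.32698386e+00]
opening 94.01343917341512
ft_force [ 1.14814344 -0.0125595  -0.53486974]
scene {'fx': 391.171, 'fy': 391.171, 'cx': 284.425, 'cy': 206.913, 'distortion': [-0.008, 0.0, 0.0, 0.0, 0.0], 'world_to_cam': [[-0.175, 0.985, -0.011, 144.866], [0.632, 0.104, -0.768, -295.11], [-0.755, -0.141, -0.641, 1602.098], [0.0, 0.0, 0.0, 1.0]]}
top {'fx': 409.677, 'fy': 409.677, 'cx': 282.616, 'cy': 210.565, 'distortion': [-0.068, 0.0, 0.0, 0.0, 0.0], 'world_to_cam': [[-0.029, -1.0, 0.009, -22.064], [-0.995, 0.028, -0.097, 580.359], [0.097, -0.012, -0.995, 1172.255], [0.0, 0.0, 0.0, 1.0]]}
wrist {'fx': 307.712, 'fy': 307.712, 'cx': 279.607, 'cy': 208.368, 'distortion': [-0.069, 0.0, 0.0, 0.0, 0.0], 'tool_from_camera': [[1.0, 0.001, 0.001, -0.088], [-0.0, -0.228, 0.974, -209.503], [0.001, -0.974, -0.228, 66.699], [0.0, 0.0, 0.0, 1.0]]}
```

View pics/a_top.png

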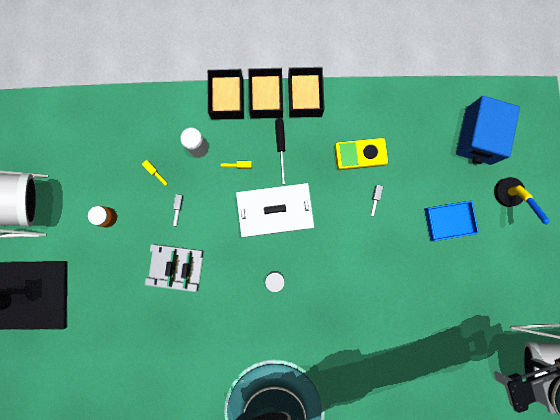

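View pics/a_scene.png

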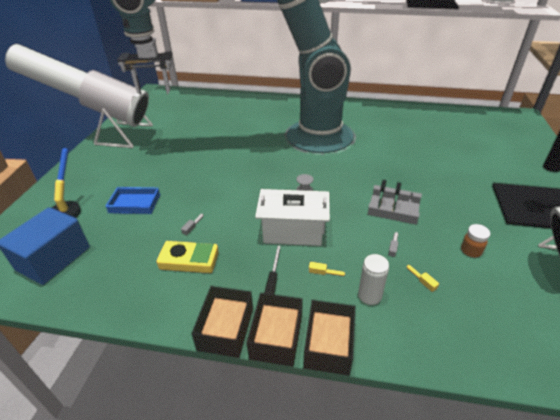

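Two cards are present. The cover and cage are at (275,210) in the top view and the stand at (175,268). The grey pins are at (178,208) and (376,198); the yellow ones are look-alikes.

```bash
cat > h.py <<'E'
from bench import env
import cv2,numpy as np
from scipy.spatial.transform import Rotation as R
def tool():
    o=env.get_obs(); T=np.eye(4); T[:3,:3]=R.from_euler('xyz',o['eef_rot']).as_matrix(); T[:3,3]=o['ee_pos']; return T
def snap(n):
    T=tool(); im=env.snapshot(n); c=env.get_calibration(n)
    W=T@np.array(c['tool_from_camera']) if n=='wrist' else np.linalg.inv(c['world_to_cam'])
    K=np.array([[c['fx'],0,c['cx']],[0,c['fy'],c['cy']],[0,0,1]]); return im,(K,np.array(c['distortion']),W)
def cast(cam,px,z):
    K,d,W=cam; p=cv2.undistortPoints(np.array(px,float).reshape(-1,1,2),K,d).reshape(-1,2)
    r=np.c_[p,np.ones(len(p))]@W[:3,:3].T; return W[:3,3]+r*((z-W[2,3])/r[:,2])[:,None]
def proj(cam,P):
    K,d,W=cam; V=np.linalg.inv(W); return cv2.projectPoints(np.array(P,float).reshape(-1,1,3),V[:3,:3],V[:3,3],K,d)[0].reshape(-1,2)
def rects(cam,mask,z,amin=20):
    """min-area rect of each blob, cast to plane z: centre, yaw of long side, size"""
    out=[]
    for c in cv2.findContours(mask.astype(np.uint8),cv2.RETR_EXTERNAL,cv2.CHAIN_APPROX_NONE)[0]:
        if cv2.contourArea(c)<amin: continue
        g=cast(cam,c.reshape(-1,2),z)[:,:2].astype(np.float32)
        b=cv2.boxPoints(cv2.minAreaRect(g)); e=[b[1]-b[0],b[2]-b[1]]; l=[np.linalg.norm(v) for v in e]
        v=e[int(np.argmax(l))]; out.append((b.mean(0),np.arctan2(v[1],v[0])%np.pi,max(l),min(l),c.reshape(-1,2).mean(0)))
    return out
def go(x,y,z,yaw=None):
    """shift (cm) and spin (deg) to bring TCP to x,y,z with jaw axis along yaw (mod pi)"""
    T=tool(); d=T[:3,:3].T@(np.array([x,y,z])-T[:3,3])/10; cur=np.arctan2(T[1,0],T[0,0])
    s=0 if yaw is None else -np.degrees((yaw-cur+np.pi/2)%np.pi-np.pi/2)
    print('tx %.2f ty %.2f tz %.2f spin %.1f'%(*d,s),'| at',np.round(T[:3,3],1),'yaw %.3f'%cur)
E
python3 - <<'E'
from h import *
im,cam=snap('top')
f=im.astype(int); b,g,r=f[...,0],f[...,1],f[...,2]
mx=f.max(2); sat=mx-f.min(2)
pr=lambda n,L:[print(n,np.round(a,1),'yaw %.3f'%y,'%.0f x %.0f'%(l,s),np.round(p)) for a,y,l,s,p in L]
grey=(sat<30)&(mx>110); roi=np.zeros_like(grey); roi[120:300,130:420]=1
pr('white z101',rects(cam,(grey&roi),101,1000))
pr('grey z20',rects(cam,(grey&roi),10,20))
dark=(mx<60)&roi
pr('dark z131',rects(cam,dark,131,15))
pr('dark z88',rects(cam,dark,88,15))
pr('tray z30',rects(cam,(b>150)&(r<80),30,300))
T=tool()
go(420,0,300,None)
print(proj(cam,[[420,-270,0],[482,-370,0],[358,-170,0]]))
E
```

```text
white z101 [425.  263.2] yaw 1.419 147 x 112 [174. 268.]
white z101 [575.4 -16. ] yaw 1.671 200 x 125 [275. 210.]
grey z20 [372.4  -8.3] yaw 2.325 56 x 54 [274. 282.]
grey z20 [421.9 286.5] yaw 1.419 158 x 121 [174. 268.]
grey z20 [593.3 279.4] yaw 2.973 93 x 19 [176. 209.]
grey z20 [ 604.7 -319.4] yaw 2.846 94 x 20 [376. 200.]
grey z20 [584.5 -15.3] yaw 1.671 216 x 135 [275. 210.]
grey z20 [713.1 -41.2] yaw 0.036 98 x 6 [282. 167.]
grey z20 [810.1 232.6] yaw 0.447 66 x 62 [191. 138.]
dark z131 [433.6 220.5] yaw 2.962 72 x 22 [188. 265.]
dark z131 [428.2 264.2] yaw 2.974 96 x 25 [172. 267.]
dark z131 [574.2 -16.3] yaw 1.660 57 x 17 [275. 209.]
dark z131 [ 725.7 -280.5] yaw 2.323 38 x 35 [370. 151.]
dark z131 [776.1 -35.6] yaw 0.040 88 x 23 [280. 135.]
dark z88 [432.4 230.1] yaw 2.962 75 x 22 [188. 265.]
dark z88 [426.9 275.6] yaw 2.974 100 x 26 [172. 267.]
dark z88 [578.6 -15.9] yaw 1.660 59 x 18 [275. 209.]
dark z88 [ 736.  -290.6] yaw 2.323 39 x 36 [370. 151.]
dark z88 [788.4 -36. ] yaw 0.040 92 x 24 [280. 135.]
tray z30 [ 536.5 -543.5] yaw 1.697 142 x 101 [453. 220.]
tray z30 [ 823.  -701.3] yaw 2.840 169 x 127 [496. 126.]
tx -52.35 ty -12.38 tz 40.76 spin 0.0 | at [ 150.8 -606.3  175.9] yaw -1.327
[[361.67757395 262.55703252]
 [393.76529542 240.67440405]
 [329.03371526 284.68486277]]
```

```bash
cat >> h.py <<'E'
def plan(*wps):
    """each waypoint x,y,z,yaw(exact): deltas from the one before (first: from now)"""
    T=tool(); p=T[:3,3]; a=np.arctan2(T[1,0],T[0,0]); print('at',np.round(p,1),'yaw %.3f'%a,'t %.1f'%env.get_obs()['time'])
    for x,y,z,yaw in wps:
        q=np.array([x,y,z]); M=np.array([[np.cos(a),np.sin(a),0],[0,0,-1],[-np.sin(a),np.cos(a),0]])
        d=M@(q-p)/10; s=-np.degrees(yaw-a); n=max(np.linalg.norm(d)/4.17,abs(s)/7.16)
        print('tx %.2f ty %.2f tz %.2f spin %.1f  rows>=%.1f'%(*d,s,n)); p,a=q,yaw
E
python3 - <<'E'
from h import *
plan((300,-450,300,-.7),(430,-220,320,.1),(575,-16,320,.1))
E
```

```text
at [ 150.8 -606.3  175.9] yaw -1.327 t 0.2
tx -11.57 ty -12.41 tz 18.25 spin -35.9  rows>=6.0
tx -4.87 ty -2.00 tz 25.97 spin -45.8  rows>=6.4
tx 16.46 ty 0.00 tz 18.85 spin -0.0  rows>=6.0
```

```bash
python3 -m jog '[{"tx":-2,"ty":-4,"tz":2,"spin":-6},{"tx":-4,"ty":-7,"tz":5,"spin":-12},{"tx":-6,"ty":-10,"tz":9,"spin":-18},{"tx":-9,"ty":-12.4,"tz":13,"spin":-24},{"tx":-11.6,"ty":-12.4,"tz":18.2,"spin":-31},{"tx":-11.6,"ty":-12.4,"tz":18.2,"spin":-36},{"tx":-11.6,"ty":-12.4,"tz":18.2,"spin":-36}]'
python3 -m jog '[{"tx":-0.6,"tz":3.5,"spin":-6},{"tx":-1.3,"tz":7,"spin":-12},{"tx":-2,"ty":-1,"tz":10.5,"spin":-19},{"tx":-3,"ty":-2,"tz":14.5,"spin":-26},{"tx":-4,"ty":-2,"tz":18.5,"spin":-33},{"tx":-4.9,"ty":-2,"tz":22.5,"spin":-40},{"tx":-4.9,"ty":-2,"tz":26,"spin":-45.8},{"tx":-4.9,"ty":-2,"tz":26,"spin":-45.8}]'
python3 - <<'E'
from h import *
plan((575,-16,320,.1))
E
```

```text
time: 0.78
ee_pos: [304.6, -445.6, 301.8]
eef_rot: [-1.57, -0.002, -0.686]
ft_force: [0.8, -0.2, -0.5]
opening: 93.7
at [ 304.6 -445.6  301.8] yaw -0.686 t 0.8
tx -6.29 ty -1.82 tz 50.37 spin -45.0  rows>=12.2invalid input at $[0]: expected keys tx, ty, tz, spin
```

```bash
python3 -m jog '[{"tx":-0.6,"ty":0,"tz":3.5,"spin":-6},{"tx":-1.3,"ty":0,"tz":7,"spin":-12},{"tx":-2,"ty":-1,"tz":10.5,"spin":-19},{"tx":-3,"ty":-2,"tz":14.5,"spin":-26},{"tx":-4,"ty":-2,"tz":18.5,"spin":-33},{"tx":-4.9,"ty":-2,"tz":22.5,"spin":-40},{"tx":-4.9,"ty":-2,"tz":26,"spin":-45},{"tx":-4.9,"ty":-2,"tz":26,"spin":-45}]'
python3 -m jog '[{"tx":3,"ty":0,"tz":3,"spin":0},{"tx":6,"ty":0,"tz":6,"spin":0},{"tx":9,"ty":0,"tz":9,"spin":0},{"tx":12,"ty":0,"tz":12,"spin":0},{"tx":14,"ty":0,"tz":15,"spin":0},{"tx":16,"ty":0,"tz":18,"spin":0},{"tx":16,"ty":0,"tz":18.5,"spin":0},{"tx":16,"ty":0,"tz":18.5,"spin":0}]'
python3 - <<'E'
from h import *
plan((575,-16,320,.1))
im,cam=snap('wrist'); cv2.imwrite('pics/w1.png',im)
E
```

```text
time: 1.45
ee_pos: [434.4, -207.6, 322.4]
eef_rot: [-1.571, -0.004, 0.113]
ft_force: [-0.2, 1.6, -0.1]
opening: 94.0
time: 2.12
ee_pos: [572.8, -3.1, 322.3]
eef_rot: [-1.57, -0.003, 0.117]
ft_force: [-0.8, -1.2, 0.1]
opening: 93.9
at [572.8  -3.1 322.3] yaw 0.117 t 2.1
tx 0.07 ty 0.23 tz -1.31 spin 1.0  rows>=0.3
```

View pics/w1.png

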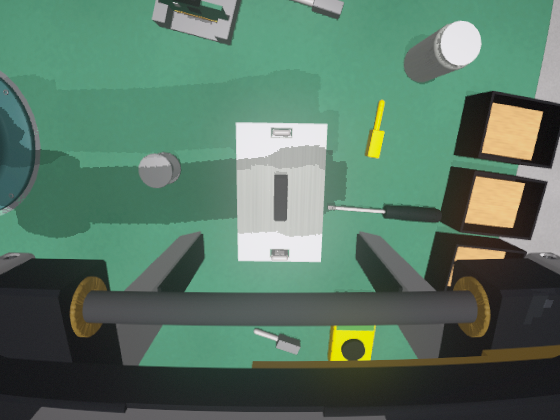

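The wrist view shows the cover at (281,192), with the handle at (281,197) between the open fingers. Pin2 is at (280,340), part hidden. I'll measure the plate and handle.

```bash
python3 - <<'E'
from h import *
im,cam=snap('wrist'); f=im.astype(int); mx=f.max(2); sat=mx-f.min(2)
m=(sat<25)&(mx>120); m[:115]=0;m[270:]=0;m[:,:225]=0;m[:,328:]=0
k=np.zeros_like(m);k[165:230,265:298]=1
m2=cv2.morphologyEx(m.astype(np.uint8),cv2.MORPH_OPEN,np.ones((9,9)))
for a in rects(cam,m2,101,1000): print('plate',np.round(a[0],1),'x-yaw %.3f'%(a[1]-np.pi/2),np.round(a[2:4],1))
for a in rects(cam,(mx<75)&k,131,100): print('handle',np.round(a[0],1),'x-yaw %.3f'%(a[1]-np.pi/2),np.round(a[2:4],1))
plan((574,-16,170,.1),(574,-16,108,.1))
E
```

```text
plate [577.1 -18.4] x-yaw 0.101 [201.4 124.9]
at [572.4  -6.8 322.6] yaw 0.112 t 2.2
tx 0.05 ty 15.26 tz -0.93 spin 0.7  rows>=3.7
tx 0.00 ty 6.20 tz 0.00 spin -0.0  rows>=1.5
```

```bash
python3 -m jog '[{"tx":0.3,"ty":4,"tz":-1.1,"spin":0.6},{"tx":0.3,"ty":8,"tz":-1.1,"spin":0.6},{"tx":0.3,"ty":12,"tz":-1.1,"spin":0.6},{"tx":0.3,"ty":15,"tz":-1.1,"spin":0.6},{"tx":0.3,"ty":15.3,"tz":-1.1,"spin":0.6},{"tx":0.3,"ty":15.3,"tz":-1.1,"spin":0.6}]'
python3 - <<'E'
from h import *
im,cam=snap('wrist'); f=im.astype(int); mx=f.max(2); cv2.imwrite('pics/w2.png',im)
plan((577,-18,107,.1))
E
```

```text
time: 2.72
ee_pos: [576.3, -19.1, 169.2]
eef_rot: [-1.571, -0.001, 0.099]
ft_force: [-0.2, 0.1, 0.9]
opening: 93.9
at [577.5 -18.6 171. ] yaw 0.100 t 2.8
tx -0.04 ty 6.40 tz 0.06 spin -0.0  rows>=1.5
```

View pics/w2.png

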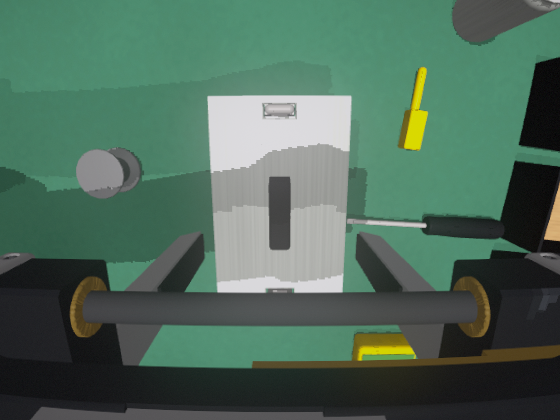

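The handle at (279,213) is centred between the jaws, so I'll grasp and lift.

```bash
python3 -m jog '[{"tx":0,"ty":3,"tz":0,"spin":0},{"tx":0,"ty":5.5,"tz":0,"spin":0},{"tx":0,"ty":6.4,"tz":0,"spin":0},{"tx":0,"ty":6.4,"tz":0,"spin":0},{"tx":0,"ty":6.4,"tz":0,"spin":0}]'
python3 -m jog '[{"tx":0,"ty":0,"tz":0,"spin":0},{"tx":0,"ty":0,"tz":0,"spin":0},{"tx":0,"ty":0,"tz":0,"spin":0},{"tx":0,"ty":0,"tz":0,"spin":0},{"tx":0,"ty":0,"tz":0,"spin":0},{"tx":0,"ty":0,"tz":0,"spin":0},{"tx":0,"ty":0,"tz":0,"spin":0},{"tx":0,"ty":0,"tz":0,"spin":0}]' -1
python3 -m jog '[{"tx":0,"ty":-0.5,"tz":0,"spin":0},{"tx":0,"ty":-1.5,"tz":0,"spin":0},{"tx":0,"ty":-3,"tz":0,"spin":0},{"tx":0,"ty":-4.5,"tz":0,"spin":0},{"tx":0,"ty":-6,"tz":0,"spin":0},{"tx":0,"ty":-8,"tz":0,"spin":0},{"tx":0,"ty":-10,"tz":0,"spin":0},{"tx":0,"ty":-10,"tz":0,"spin":0}]'
python3 - <<'E'
from h import *
im,cam=snap('scene'); cv2.imwrite('pics/s1.png',im[150:300,200:420].repeat(2,0).repeat(2,1))
plan((420,-270,200,0),(420,-270,60,0),(420,-270,15,0))
E
```

```text
time: 3.18
ee_pos: [578.6, -18.7, 108.9]
eef_rot: [-1.572, -0.005, 0.099]
ft_force: [0.2, 0.4, 0.8]
opening: 94.1
time: 3.85
ee_pos: [578.6, -18.7, 108.8]
eef_rot: [-1.572, -0.005, 0.099]
ft_force: [-0.3, -0.9, 1.0]
opening: 44.1
time: 4.52
ee_pos: [579.7, -18.3, 213.4]
eef_rot: [-1.573, -0.01, 0.1]
ft_force: [0.5, 0.9, 0.3]
opening: 0.3
at [579.1 -18.5 211.5] yaw 0.099 t 4.6
tx -18.33 ty 1.15 tz -23.44 spin 5.7  rows>=7.1
tx 0.00 ty 14.00 tz 0.00 spin -0.0  rows>=3.4
tx 0.00 ty 4.50 tz 0.00 spin -0.0  rows>=1.1
```

View pics/s1.png

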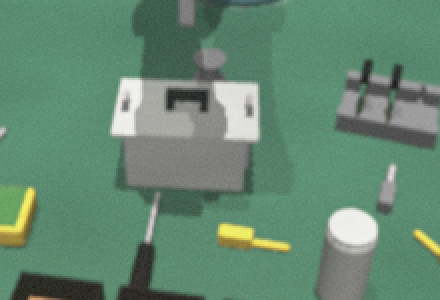

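The fingers close at about 75 mm/s, so I lifted before they gripped. The cover hasn't moved; I'll reopen and repeat with enough closing time.

```bash
python3 -m jog '[{"tx":0,"ty":0,"tz":0,"spin":0},{"tx":0,"ty":0,"tz":0,"spin":0},{"tx":0,"ty":0,"tz":0,"spin":0},{"tx":0,"ty":0,"tz":0,"spin":0},{"tx":0,"ty":0,"tz":0,"spin":0},{"tx":0,"ty":0,"tz":0,"spin":0},{"tx":0,"ty":0,"tz":0,"spin":0},{"tx":0,"ty":0,"tz":0,"spin":0}]' 0.2
python3 -m jog '[{"tx":-0.2,"ty":4,"tz":0,"spin":0},{"tx":-0.2,"ty":7,"tz":0,"spin":0},{"tx":-0.2,"ty":9.5,"tz":0,"spin":0},{"tx":-0.2,"ty":10.4,"tz":0,"spin":0},{"tx":-0.2,"ty":10.4,"tz":0,"spin":0},{"tx":-0.2,"ty":10.4,"tz":0,"spin":0}]'
python3 -m jog '[{"tx":0,"ty":0,"tz":0,"spin":0},{"tx":0,"ty":0,"tz":0,"spin":0},{"tx":0,"ty":0,"tz":0,"spin":0},{"tx":0,"ty":0,"tz":0,"spin":0},{"tx":0,"ty":0,"tz":0,"spin":0},{"tx":0,"ty":0,"tz":0,"spin":0},{"tx":0,"ty":0,"tz":0,"spin":0},{"tx":0,"ty":0,"tz":0,"spin":0}]' -1
```

```text
time: 5.23
ee_pos: [579.1, -18.4, 211.4]
eef_rot: [-1.573, -0.009, 0.1]
ft_force: [-0.8, -0.9, 0.6]
opening: 50.5
time: 5.73
ee_pos: [578.5, -18.6, 108.2]
eef_rot: [-1.572, -0.009, 0.1]
ft_force: [0.6, -0.5, 1.3]
opening: 56.4
time: 6.4
ee_pos: [578.4, -18.5, 108.2]
eef_rot: [-1.572, -0.009, 0.1]
ft_force: [0.0, 1.3, -0.3]
opening: 6.7
```

```bash
python3 - <<'E'
from h import *
im,cam=snap('wrist'); cv2.imwrite('pics/w3.png',im)
print(env.get_obs()['opening']); T=tool(); print(proj(cam,[T[:3,3],T[:3,3]-19*T[:3,1],[577,-18,131]]))
E
```

```text
2.42630113386338
[[278.06641452 231.27993014]
 [277.93298269 240.04268835]
 [276.04364466 241.04885168]]
```

View pics/w3.png

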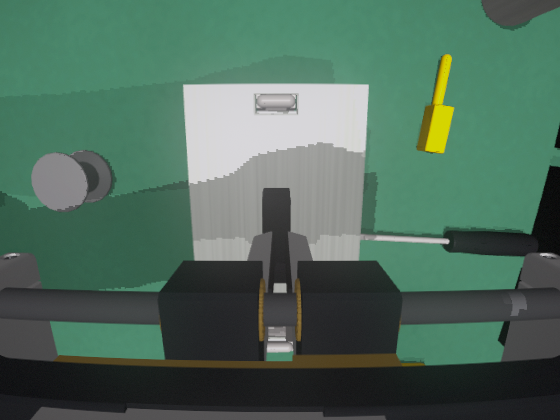

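```bash
python3 -m jog '[{"tx":0,"ty":0,"tz":0,"spin":0},{"tx":0,"ty":-1,"tz":0,"spin":0},{"tx":0,"ty":-2,"tz":0,"spin":0},{"tx":0,"ty":-3,"tz":0,"spin":0},{"tx":0,"ty":-4,"tz":0,"spin":0},{"tx":0,"ty":-4,"tz":0,"spin":0},{"tx":0,"ty":-4,"tz":0,"spin":0}]'
python3 - <<'E'
from h import *
im,cam=snap('wrist'); im2,_=snap('scene'); cv2.imwrite('pics/w4.png',np.hstack([im[60:400,130:430],cv2.resize(im2[140:280,200:400],(486,340))]))
E
```

```text
time: 7.03
ee_pos: [578.5, -18.6, 149.1]
eef_rot: [-1.573, -0.011, 0.1]
ft_force: [0.1, -0.0, -0.3]
opening: 0.3
```

View pics/w4.png

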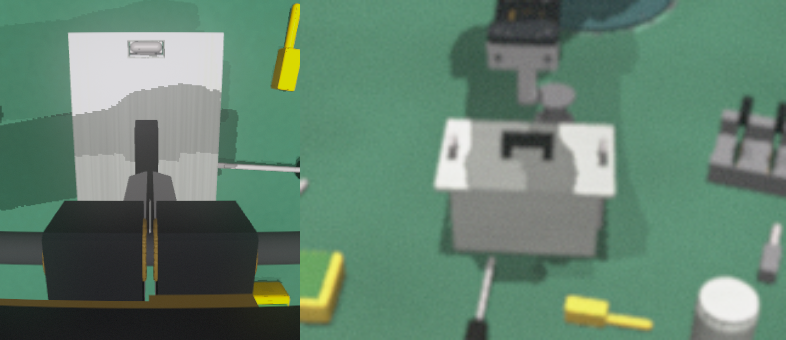

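```bash
python3 - <<'E'
from h import *
im,cs=snap('scene'); im,ct=snap('top'); T=tool()
print(T[:3,3],'tip scene',proj(cs,[T[:3,3]]),'top',proj(ct,[T[:3,3]]))
P=[[577,-18,131],[577,-18,101],[577,-18,149]]; print(proj(cs,P)); 
cv2.imwrite('pics/t2.png',cv2.resize(im[150:270,190:350],(640,480)))
_,cw=snap('wrist')
V=np.linalg.inv(cw[2]); print(cw[2][:3,3])
E
```

```text
[577.81174384 -18.56346893 147.76948953] tip scene [[293.19662066 190.48370605]] top [[275.39288262 207.01884029]]
[[293.42277365 195.13096692]
 [293.38259194 203.49340901]
 [293.44753964 189.96990952]]
[570.43299552  47.29311816 357.16357111]
```

View pics/t2.png

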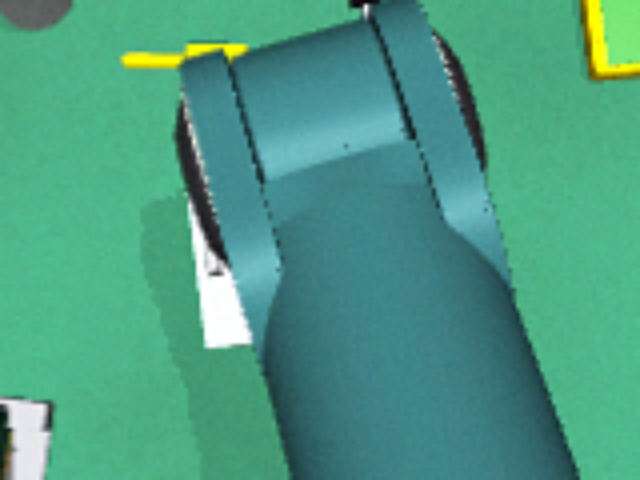

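In both the scene and wrist views the visible fingertips end about 28 mm short of the reported TCP. That explains closing above the handle. I'll go lower in small steps and watch the force.

```bash
python3 -m jog '[{"tx":0,"ty":0,"tz":0,"spin":0},{"tx":0,"ty":0,"tz":0,"spin":0},{"tx":0,"ty":0,"tz":0,"spin":0},{"tx":0,"ty":0,"tz":0,"spin":0},{"tx":0,"ty":0,"tz":0,"spin":0},{"tx":0,"ty":0,"tz":0,"spin":0},{"tx":0,"ty":0,"tz":0,"spin":0},{"tx":0,"ty":0,"tz":0,"spin":0}]' 0.1
python3 -m jog '[{"tx":0,"ty":3,"tz":0,"spin":0},{"tx":0,"ty":5,"tz":0,"spin":0},{"tx":0,"ty":5.5,"tz":0,"spin":0},{"tx":0,"ty":5.8,"tz":0,"spin":0},{"tx":0,"ty":5.8,"tz":0,"spin":0}]'
python3 -m jog '[{"tx":0,"ty":0.3,"tz":0,"spin":0},{"tx":0,"ty":0.6,"tz":0,"spin":0},{"tx":0,"ty":0.9,"tz":0,"spin":0},{"tx":0,"ty":0.9,"tz":0,"spin":0}]'
python3 -m jog '[{"tx":0,"ty":0,"tz":0,"spin":0},{"tx":0,"ty":0,"tz":0,"spin":0},{"tx":0,"ty":0,"tz":0,"spin":0},{"tx":0,"ty":0,"tz":0,"spin":0},{"tx":0,"ty":0,"tz":0,"spin":0},{"tx":0,"ty":0,"tz":0,"spin":0},{"tx":0,"ty":0,"tz":0,"spin":0},{"tx":0,"ty":0,"tz":0,"spin":0}]' -1
python3 -m jog '[{"tx":0,"ty":0,"tz":0,"spin":0},{"tx":0,"ty":0,"tz":0,"spin":0}]'
```

```text
time: 7.95
ee_pos: [577.8, -18.5, 147.8]
eef_rot: [-1.572, -0.008, 0.1]
ft_force: [0.2, 0.3, -0.1]
opening: 49.9
time: 8.37
ee_pos: [578.5, -18.4, 90.1]
eef_rot: [-1.572, -0.008, 0.1]
ft_force: [-0.0, 0.4, -0.8]
opening: 51.6
time: 8.7
ee_pos: [578.5, -18.5, 80.9]
eef_rot: [-1.572, -0.008, 0.1]
ft_force: [-0.2, -0.3, 0.8]
opening: 51.8
time: 9.37
ee_pos: [578.3, -18.5, 80.9]
eef_rot: [-1.572, -0.008, 0.1]
ft_force: [-2.6, -0.2, 3.6]
opening: 17.9
time: 9.53
ee_pos: [578.3, -18.5, 80.9]
eef_rot: [-1.572, -0.008, 0.1]
ft_force: [-1.6, -0.3, 1.0]
opening: 17.7
```

```bash
python3 -m jog '[{"tx":0,"ty":-0.5,"tz":0,"spin":0},{"tx":0,"ty":-1.5,"tz":0,"spin":0},{"tx":0,"ty":-3,"tz":0,"spin":0},{"tx":0,"ty":-5,"tz":0,"spin":0},{"tx":0,"ty":-7,"tz":0,"spin":0},{"tx":0,"ty":-8,"tz":0,"spin":0},{"tx":0,"ty":-8,"tz":0,"spin":0},{"tx":0,"ty":-8,"tz":0,"spin":0}]'
python3 - <<'E'
from h import *
print(env.get_obs()['opening'],env.get_obs()['ft_force'])
im,cs=snap('scene'); cv2.imwrite('pics/s3.png',cv2.resize(im[100:280,170:430],(780,540)))
plan((420,-270,160,0),(420,-270,30,0),(420,-270,-12,0))
E
```

```text
time: 10.2
ee_pos: [577.7, -18.6, 160.9]
eef_rot: [-1.573, -0.008, 0.1]
ft_force: [-0.8, 0.3, -4.4]
opening: 17.5
17.47561923499177 [-0.77303293  0.27371723 -4.44880268]
at [577.2 -18.7 160.1] yaw 0.100 t 10.2
tx -18.14 ty 0.01 tz -23.44 spin 5.7  rows>=7.1
tx 0.00 ty 13.00 tz 0.00 spin -0.0  rows>=3.1
tx 0.00 ty 4.20 tz 0.00 spin -0.0  rows>=1.0
```

View pics/s3.png

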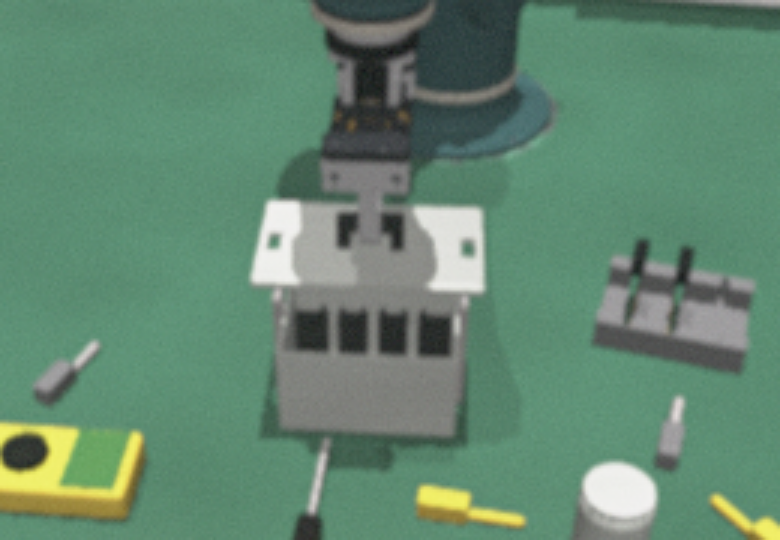

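The cover is lifted clear and the posts are visible below it. Next I carry it to the free bench.

```bash
python3 -m jog '[{"tx":-2,"ty":0,"tz":-2.6,"spin":0.7},{"tx":-4.5,"ty":0,"tz":-5.8,"spin":1.5},{"tx":-7,"ty":0,"tz":-9,"spin":2.3},{"tx":-9.5,"ty":0,"tz":-12.2,"spin":3},{"tx":-12,"ty":0,"tz":-15.5,"spin":4},{"tx":-14.5,"ty":0,"tz":-18.5,"spin":5},{"tx":-16.5,"ty":0,"tz":-21.5,"spin":5.7},{"tx":-18.1,"ty":0,"tz":-23.4,"spin":5.7}]'
python3 -m jog '[{"tx":0,"ty":0,"tz":0,"spin":0},{"tx":0,"ty":0,"tz":0,"spin":0},{"tx":0,"ty":3,"tz":0,"spin":0},{"tx":0,"ty":6,"tz":0,"spin":0},{"tx":0,"ty":9,"tz":0,"spin":0},{"tx":0,"ty":12,"tz":0,"spin":0},{"tx":0,"ty":13,"tz":0,"spin":0},{"tx":0,"ty":13,"tz":0,"spin":0}]'
python3 - <<'E'
from h import *
plan((420,-270,-13,0))
E
```

```text
time: 10.92
ee_pos: [417.8, -272.3, 158.1]
eef_rot: [-1.571, -0.006, -0.004]
ft_force: [0.5, -1.3, -3.8]
opening: 17.8
time: 11.58
ee_pos: [417.8, -270.2, 25.9]
eef_rot: [-1.568, -0.002, -0.002]
ft_force: [-0.4, 0.4, -4.1]
opening: 17.9
at [ 417.8 -270.2   25.9] yaw -0.002 t 11.6
tx 0.22 ty 3.89 tz 0.02 spin -0.1  rows>=0.9
```

```bash
python3 -m jog '[{"tx":0,"ty":1.3,"tz":0,"spin":0},{"tx":0,"ty":2.5,"tz":0,"spin":0},{"tx":0,"ty":3.3,"tz":0,"spin":0},{"tx":0,"ty":3.7,"tz":0,"spin":0},{"tx":0,"ty":3.7,"tz":0,"spin":0}]'
python3 -m jog '[{"tx":0,"ty":0.15,"tz":0,"spin":0},{"tx":0,"ty":0.3,"tz":0,"spin":0},{"tx":0,"ty":0.3,"tz":0,"spin":0}]'
```

```text
time: 12.0
ee_pos: [417.8, -270.0, -11.3]
eef_rot: [-1.568, -0.002, -0.002]
ft_force: [0.4, 0.5, -4.7]
opening: 17.8
time: 12.25
ee_pos: [418.1, -270.2, -14.0]
eef_rot: [-1.568, -0.002, -0.002]
ft_force: [0.5, 0.2, -2.4]
opening: 17.7
```

```bash
python3 -m jog '[{"tx":0,"ty":0.05,"tz":0,"spin":0},{"tx":0,"ty":0.05,"tz":0,"spin":0},{"tx":0,"ty":0.05,"tz":0,"spin":0},{"tx":0,"ty":0.05,"tz":0,"spin":0},{"tx":0,"ty":0.05,"tz":0,"spin":0},{"tx":0,"ty":0.05,"tz":0,"spin":0}]' -0.2
python3 -m jog '[{"tx":0,"ty":-1,"tz":0,"spin":0},{"tx":0,"ty":-3,"tz":0,"spin":0},{"tx":0,"ty":-7,"tz":0,"spin":0},{"tx":0,"ty":-11,"tz":0,"spin":0},{"tx":0,"ty":-15,"tz":0,"spin":0},{"tx":0,"ty":-19,"tz":0,"spin":0},{"tx":0,"ty":-22,"tz":0,"spin":0},{"tx":0,"ty":-24,"tz":0,"spin":0}]'
python3 - <<'E'
from h import *
im,cam=snap('wrist'); f=im.astype(int); mx=f.max(2); sat=mx-f.min(2)
m=cv2.morphologyEx(((sat<30)&(mx>110)).astype(np.uint8),cv2.MORPH_OPEN,np.ones((5,5)))
for a in rects(cam,m,6,2000): print('plate',np.round(a[0],1),'x-yaw %.3f'%(a[1]-np.pi/2),np.round(a[2:4],1))
cv2.imwrite('pics/w5.png',im)
plan((430,-80,240,.5),(432,80,240,1.0),(430,220,240,1.42))
E
```

```text
time: 12.75
ee_pos: [418.1, -270.2, -14.5]
eef_rot: [-1.568, -0.003, -0.002]
ft_force: [-0.2, -0.1, 0.5]
opening: 37.4
time: 13.42
ee_pos: [418.2, -270.9, 229.7]
eef_rot: [-1.571, -0.006, -0.001]
ft_force: [-0.6, -0.7, -0.7]
opening: 37.6
plate [ 421. -304.] x-yaw -0.003 [269.5 223.2]
plate [577.  -66.4] x-yaw -1.528 [108.   77.2]
at [ 419.2 -271.5  232.1] yaw -0.001 t 13.5
tx 1.06 ty -0.79 tz 19.15 spin -28.7  rows>=4.6
tx 7.85 ty 0.00 tz 13.95 spin -28.6  rows>=4.0
tx 11.67 ty 0.00 tz 7.73 spin -24.1  rows>=3.4
```

```bash
python3 -m jog '[{"tx":0.3,"ty":0,"tz":3.6,"spin":-5},{"tx":0.6,"ty":-0.4,"tz":7.5,"spin":-11},{"tx":0.9,"ty":-0.8,"tz":11.5,"spin":-17},{"tx":1,"ty":-0.8,"tz":15.4,"spin":-23},{"tx":1,"ty":-0.8,"tz":19,"spin":-28.7},{"tx":1,"ty":-0.8,"tz":19.1,"spin":-28.7}]'
python3 -m jog '[{"tx":2,"ty":0,"tz":3.3,"spin":-6},{"tx":4,"ty":0,"tz":6.7,"spin":-13},{"tx":6,"ty":0,"tz":10,"spin":-20},{"tx":7.9,"ty":0,"tz":14,"spin":-26},{"tx":7.9,"ty":0,"tz":14,"spin":-28.6},{"tx":7.9,"ty":0,"tz":14,"spin":-28.6}]'
python3 -m jog '[{"tx":3,"ty":0,"tz":2,"spin":-6},{"tx":6,"ty":0,"tz":4,"spin":-13},{"tx":9,"ty":0,"tz":6,"spin":-20},{"tx":11.7,"ty":0,"tz":7.7,"spin":-24},{"tx":11.7,"ty":0,"tz":7.7,"spin":-24},{"tx":11.7,"ty":0,"tz":7.7,"spin":-24},{"tx":11.7,"ty":0,"tz":7.7,"spin":-24}]'
python3 - <<'E'
from h import *
im,cam=snap('wrist'); cv2.imwrite('pics/w6.png',im); plan((430,220,240,1.42))
f=im.astype(int); mx=f.max(2)
d=cv2.morphologyEx((mx<50).astype(np.uint8),cv2.MORPH_OPEN,np.ones((3,3))); d[250:]=0
for a in rects(cam,d,88,60): print('dark z88',np.round(a[0],1),'x-yaw %.3f'%a[1],np.round(a[2:4],1),np.round(a[4]))
E
```

```text
time: 13.97
ee_pos: [429.2, -74.3, 240.7]
eef_rot: [-1.577, -0.006, 0.514]
ft_force: [0.5, 1.0, -0.0]
opening: 37.6
time: 14.47
ee_pos: [428.6, 88.7, 240.6]
eef_rot: [-1.58, -0.002, 1.02]
ft_force: [1.0, -0.4, -0.3]
opening: 37.6
time: 15.05
ee_pos: [424.5, 227.3, 240.0]
eef_rot: [-1.579, 0.002, 1.436]
ft_force: [0.4, -1.0, 0.3]
opening: 37.5
at [424.6 226.9 240.1] yaw 1.435 t 15.1
tx -0.61 ty 0.01 tz -0.62 spin 0.9  rows>=0.2
dark z88 [351.3 546.8] x-yaw 0.003 [162.9  14. ] [539.  94.]
```

View pics/w6.png

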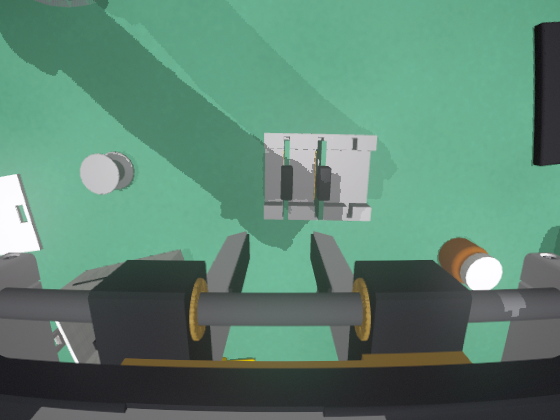

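The two grip blocks are at (287,182) and (324,182). The third stand slot, at about (357,180), is empty.

```bash
python3 - <<'E'
from h import *
im,cam=snap('wrist'); f=im.astype(int); mx=f.max(2); sat=mx-f.min(2)
d=(mx<70); r=np.zeros_like(d); r[160:205,275:340]=1
for a in rects(cam,d&r,85,60): print('dark z88',np.round(a[0],1),'yaw %.3f'%a[1],np.round(a[2:4],1),np.round(a[4]))
r=np.zeros_like(d); r[125:225,255:385]=1
g=cv2.morphologyEx(((sat<30)&(mx>80)&r).astype(np.uint8),cv2.MORPH_CLOSE,np.ones((15,15)))
for a in rects(cam,g,32,1000): print('stand z32',np.round(a[0],1),'y-yaw %.3f'%a[1],np.round(a[2:4],1),np.round(a[4]))
E
```

```text
dark z88 [418.9 236.7] yaw 3.009 [32.7 12. ] [287. 184.]
stand z32 [423.9 281.2] y-yaw 1.423 [150.4 118.9] [319. 175.]
```

```bash
python3 - <<'E'
from h import *
plan((418.2,236.7,110,1.423),(418.2,236.7,37,1.423))
E
```

```text
at [424.7 227.  240.2] yaw 1.435 t 15.2
tx 0.88 ty 13.02 tz 0.78 spin 0.7  rows>=3.1
tx 0.00 ty 7.30 tz 0.00 spin -0.0  rows>=1.8
```

```bash
python3 -m jog '[{"tx":0.9,"ty":4,"tz":0.8,"spin":0.7},{"tx":0.9,"ty":8,"tz":0.8,"spin":0.7},{"tx":0.9,"ty":11.5,"tz":0.8,"spin":0.7},{"tx":0.9,"ty":13,"tz":0.8,"spin":0.7},{"tx":0.9,"ty":13,"tz":0.8,"spin":0.7},{"tx":0.9,"ty":13,"tz":0.8,"spin":0.7}]'
python3 - <<'E'
from h import *
im,cam=snap('wrist'); cv2.imwrite('pics/w7.png',im); plan((418.2,236.7,37,1.423))
f=im.astype(int); mx=f.max(2); print(proj(cam,[[418.2,236.7,88],[423.9,281.2,88]]))
d=(mx<70); q=proj(cam,[[418.2,236.7,88]])[0].astype(int); r=np.zeros_like(d); r[q[1]-50:q[1]+20,q[0]-18:q[0]+18]=1
for a in rects(cam,d&r,88,60): print('blk',np.round(a[0],1),'yaw %.3f'%a[1],np.round(a[2:4],1),np.round(a[4]))
E
```

```text
time: 15.65
ee_pos: [419.3, 235.7, 110.4]
eef_rot: [-1.58, 0.003, 1.421]
ft_force: [0.3, 0.2, 0.3]
opening: 37.6
at [419.9 236.2 111.2] yaw 1.421 t 15.7
tx 0.03 ty 7.42 tz 0.17 spin -0.1  rows>=1.8
[[280.11633364 219.5128664 ]
 [337.50860088 218.36814197]]
blk [413.7 236.9] yaw 2.994 [39.4 13.5] [280. 214.]
```

View pics/w7.png

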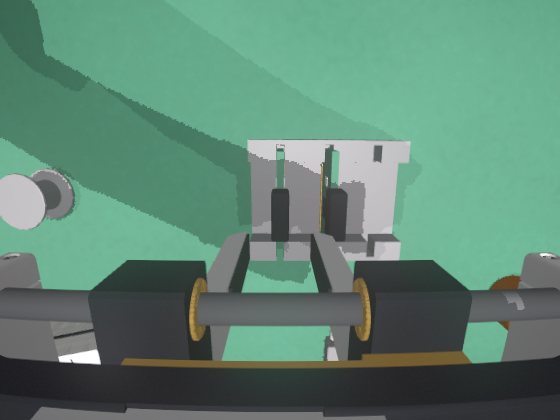

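Card block A at (280,214) is centred between the fingers, so I'll descend and grip.

```bash
python3 -m jog '[{"tx":0,"ty":2,"tz":0.5,"spin":0},{"tx":0,"ty":4,"tz":0.5,"spin":0},{"tx":0,"ty":6,"tz":0.5,"spin":0},{"tx":0,"ty":7.4,"tz":0.5,"spin":0},{"tx":0,"ty":7.4,"tz":0.5,"spin":0}]'
python3 -m jog '[{"tx":0,"ty":0,"tz":0,"spin":0},{"tx":0,"ty":0,"tz":0,"spin":0},{"tx":0,"ty":0,"tz":0,"spin":0},{"tx":0,"ty":0,"tz":0,"spin":0},{"tx":0,"ty":0,"tz":0,"spin":0},{"tx":0,"ty":0,"tz":0,"spin":0},{"tx":0,"ty":0,"tz":0,"spin":0}]' -1
python3 -m jog '[{"tx":0,"ty":-0.6,"tz":0,"spin":0},{"tx":0,"ty":-2,"tz":0,"spin":0},{"tx":0,"ty":-4,"tz":0,"spin":0},{"tx":0,"ty":-7,"tz":0,"spin":0},{"tx":0,"ty":-10,"tz":0,"spin":0},{"tx":0,"ty":-13,"tz":0,"spin":0},{"tx":0,"ty":-16,"tz":0,"spin":0},{"tx":0,"ty":-16.5,"tz":0,"spin":0}]'
python3 - <<'E'
from h import *
plan((480,150,205,1.5),(570,20,205,1.67))
E
```

```text
time: 16.12
ee_pos: [415.9, 235.9, 36.8]
eef_rot: [-1.581, 0.003, 1.42]
ft_force: [0.1, -0.3, -0.1]
opening: 37.3
time: 16.7
ee_pos: [416.7, 236.2, 37.8]
eef_rot: [-1.583, 0.002, 1.42]
ft_force: [-0.6, -1.7, 10.5]
opening: 14.2
time: 17.37
ee_pos: [415.9, 238.2, 207.3]
eef_rot: [-1.587, -0.0, 1.42]
ft_force: [-0.3, -0.4, -0.3]
opening: 13.6
at [415.9 238.2 207.3] yaw 1.420 t 17.4
tx -7.76 ty 0.23 tz -7.66 spin -4.6  rows>=2.6
tx -12.33 ty 0.00 tz -9.90 spin -9.7  rows>=3.8
```

```bash
python3 -m jog '[{"tx":-2.6,"ty":0.2,"tz":-2.6,"spin":-1.5},{"tx":-5.2,"ty":0.2,"tz":-5.2,"spin":-3},{"tx":-7.8,"ty":0.2,"tz":-7.7,"spin":-4.6},{"tx":-11,"ty":0.2,"tz":-10.1,"spin":-7},{"tx":-14,"ty":0.2,"tz":-12.5,"spin":-9.5},{"tx":-17,"ty":0.2,"tz":-15,"spin":-12},{"tx":-20,"ty":0.2,"tz":-17.5,"spin":-14.3},{"tx":-20.5,"ty":0.2,"tz":-17.8,"spin":-14.3}]'
python3 - <<'E'
from h import *
plan((582.5,-58.3,190,1.671),(582.5,-58.3,120,1.671))
im,cam=snap('wrist'); cv2.imwrite('pics/w8.png',im)
P=[577.7,-18.5]; c,s=np.cos(.1),np.sin(.1)
print(proj(cam,[[P[0]+c*x-s*y,P[1]+s*x+c*y,95] for x,y in((59,83),(59,-83),(-59,-83),(-59,83),(0,-40),(0,40))]).round().tolist())
E
```

```text
time: 18.03
ee_pos: [563.4, 2.2, 207.5]
eef_rot: [-1.586, 0.004, 1.665]
ft_force: [0.4, -0.4, -2.1]
opening: 13.6
at [563.4   2.2 207.5] yaw 1.665 t 18.0
tx -6.20 ty 1.75 tz -1.33 spin -0.3  rows>=1.6
tx 0.00 ty 7.00 tz 0.00 spin -0.0  rows>=1.7
[[334.0, 259.0], [187.0, 259.0], [179.0, 153.0], [339.0, 152.0], [222.0, 208.0], [297.0, 208.0]]
```

View pics/w8.png

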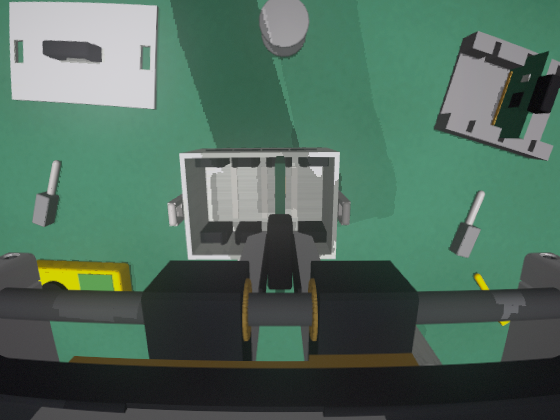

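The rim corners match the prediction within about 2 px, and the card is held. Inserting it in slot0.

```bash
python3 -m jog '[{"tx":-3,"ty":0.5,"tz":-0.7,"spin":-0.3},{"tx":-6.2,"ty":1,"tz":-1.3,"spin":-0.3},{"tx":-6.2,"ty":1.7,"tz":-1.3,"spin":-0.3},{"tx":-6.2,"ty":1.7,"tz":-1.3,"spin":-0.3},{"tx":-6.2,"ty":1.7,"tz":-1.3,"spin":-0.3}]'
python3 - <<'E'
from h import *
plan((582.5,-58.3,105,1.671))
E
```

```text
time: 18.5
ee_pos: [581.0, -55.3, 190.9]
eef_rot: [-1.585, 0.003, 1.67]
ft_force: [0.2, 0.3, -0.8]
opening: 14.0
at [581.  -55.3 190.9] yaw 1.670 t 18.5
tx -0.32 ty 8.59 tz -0.12 spin -0.0  rows>=2.1
```

```bash
python3 -m jog '[{"tx":-0.3,"ty":3,"tz":-0.1,"spin":0},{"tx":-0.3,"ty":6,"tz":-0.1,"spin":0},{"tx":-0.3,"ty":8.6,"tz":-0.1,"spin":0},{"tx":-0.3,"ty":9,"tz":-0.1,"spin":0},{"tx":-0.3,"ty":9,"tz":-0.1,"spin":0}]'
python3 -m jog '[{"tx":0,"ty":1,"tz":0,"spin":0},{"tx":0,"ty":2,"tz":0,"spin":0},{"tx":0,"ty":3,"tz":0,"spin":0},{"tx":0,"ty":4,"tz":0,"spin":0},{"tx":0,"ty":4.5,"tz":0,"spin":0},{"tx":0,"ty":4.5,"tz":0,"spin":0}]'
```

```text
time: 18.92
ee_pos: [582.9, -56.9, 100.7]
eef_rot: [-1.584, 0.002, 1.672]
ft_force: [0.2, -0.1, -0.2]
opening: 13.9
time: 19.42
ee_pos: [582.9, -56.9, 54.5]
eef_rot: [-1.582, 0.001, 1.672]
ft_force: [-0.2, 0.7, -1.8]
opening: 14.0
```

```bash
python3 -m jog '[{"tx":0,"ty":0.5,"tz":0,"spin":0},{"tx":0,"ty":0.9,"tz":0,"spin":0},{"tx":0,"ty":1.3,"tz":0,"spin":0},{"tx":0,"ty":1.5,"tz":0,"spin":0},{"tx":0,"ty":1.5,"tz":0,"spin":0}]'
python3 -m jog '[{"tx":0,"ty":0.3,"tz":0,"spin":0},{"tx":0,"ty":0.4,"tz":0,"spin":0},{"tx":0,"ty":0.4,"tz":0,"spin":0}]'
```

```text
time: 19.83
ee_pos: [583.2, -56.8, 39.7]
eef_rot: [-1.582, 0.002, 1.672]
ft_force: [-1.8, -0.4, 3.7]
opening: 14.1
time: 20.08
ee_pos: [585.0, -56.6, 38.0]
eef_rot: [-1.586, 0.003, 1.672]
ft_force: [-6.9, -0.8, 31.2]
opening: 13.6
```

Contact with the floor at the expected height (31 N): card 1 is home. Releasing and fetching card 2.

```bash
python3 -m jog '[{"tx":0,"ty":-0.1,"tz":0,"spin":0},{"tx":0,"ty":-0.1,"tz":0,"spin":0},{"tx":0,"ty":-0.1,"tz":0,"spin":0},{"tx":0,"ty":-0.1,"tz":0,"spin":0},{"tx":0,"ty":-0.1,"tz":0,"spin":0}]' -0.2
python3 -m jog '[{"tx":0,"ty":-1.5,"tz":0,"spin":0},{"tx":0,"ty":-4,"tz":0,"spin":0},{"tx":0,"ty":-8,"tz":0,"spin":0},{"tx":0,"ty":-12,"tz":0,"spin":0},{"tx":0,"ty":-14,"tz":0,"spin":0},{"tx":0,"ty":-14,"tz":0,"spin":0}]'
python3 - <<'E'
from h import *
plan((500,120,175,1.55),(422,281,120,1.423))
E
```

```text
time: 20.5
ee_pos: [584.7, -56.6, 38.7]
eef_rot: [-1.585, 0.003, 1.672]
ft_force: [0.5, -0.0, 0.0]
opening: 37.6
time: 21.0
ee_pos: [584.6, -55.9, 184.3]
eef_rot: [-1.591, 0.005, 1.673]
ft_force: [0.5, -0.5, -0.4]
opening: 37.7
at [584.6 -55.9 184.3] yaw 1.673 t 21.0
tx 18.36 ty 0.93 tz 6.63 spin 7.0  rows>=4.7
tx 15.93 ty 5.50 tz 8.13 spin 7.3  rows>=4.5
```

```bash
python3 -m jog '[{"tx":3.8,"ty":0,"tz":1.4,"spin":1.5},{"tx":7.6,"ty":0,"tz":2.8,"spin":3},{"tx":11.4,"ty":0,"tz":4.2,"spin":4.5},{"tx":15.1,"ty":0,"tz":5.5,"spin":6},{"tx":18.4,"ty":0.5,"tz":6.6,"spin":7},{"tx":18.4,"ty":0.9,"tz":6.6,"spin":7},{"tx":18.4,"ty":0.9,"tz":6.6,"spin":7}]'
python3 -m jog '[{"tx":3.5,"ty":0,"tz":1.8,"spin":1.8},{"tx":7,"ty":1,"tz":3.6,"spin":3.6},{"tx":10.5,"ty":2.5,"tz":5.4,"spin":5.4},{"tx":14,"ty":4,"tz":7.2,"spin":7.2},{"tx":15.9,"ty":5.5,"tz":8.1,"spin":7.3},{"tx":15.9,"ty":5.5,"tz":8.1,"spin":7.3},{"tx":15.9,"ty":5.5,"tz":8.1,"spin":7.3}]'
python3 - <<'E'
from h import *
im,cam=snap('wrist'); plan((421,281.2,37,1.423))
f=im.astype(int); mx=f.max(2)
q=proj(cam,[[421,281.2,88]])[0].astype(int); print(q); d=(mx<70); r=np.zeros_like(d); r[q[1]-50:q[1]+32,q[0]-25:q[0]+25]=1
for a in rects(cam,d&r,88,60): print('blk',np.round(a[0],1),'yaw %.3f'%a[1],np.round(a[2:4],1),np.round(a[4]))
cv2.imwrite('pics/w9.png',im)
E
```

```text
time: 21.58
ee_pos: [499.4, 121.9, 173.2]
eef_rot: [-1.591, 0.003, 1.554]
ft_force: [0.7, -1.0, -0.7]
opening: 37.6
time: 22.17
ee_pos: [421.7, 282.3, 115.8]
eef_rot: [-1.59, 0.001, 1.428]
ft_force: [-0.1, -0.7, 0.5]
opening: 37.8
at [422.7 281.5 116.2] yaw 1.426 t 22.2
tx -0.05 ty 7.92 tz 0.16 spin 0.2  rows>=1.9
[277 218]
blk [421.  281.7] yaw 2.993 [42.4 13. ] [278. 218.]
```

```bash
python3 -m jog '[{"tx":0,"ty":2,"tz":0.2,"spin":0},{"tx":0,"ty":4,"tz":0.2,"spin":0},{"tx":0,"ty":6,"tz":0.2,"spin":0},{"tx":0,"ty":7.9,"tz":0.2,"spin":0},{"tx":0,"ty":7.9,"tz":0.2,"spin":0}]'
python3 -m jog '[{"tx":0,"ty":0,"tz":0,"spin":0},{"tx":0,"ty":0,"tz":0,"spin":0},{"tx":0,"ty":0,"tz":0,"spin":0},{"tx":0,"ty":0,"tz":0,"spin":0},{"tx":0,"ty":0,"tz":0,"spin":0},{"tx":0,"ty":0,"tz":0,"spin":0},{"tx":0,"ty":0,"tz":0,"spin":0}]' -1
python3 -m jog '[{"tx":0,"ty":-0.6,"tz":0,"spin":0},{"tx":0,"ty":-2,"tz":0,"spin":0},{"tx":0,"ty":-4,"tz":0,"spin":0},{"tx":0,"ty":-7,"tz":0,"spin":0},{"tx":0,"ty":-10,"tz":0,"spin":0},{"tx":0,"ty":-13,"tz":0,"spin":0},{"tx":0,"ty":-16,"tz":0,"spin":0},{"tx":0,"ty":-16.5,"tz":0,"spin":0}]'
python3 - <<'E'
from h import *
plan((495,155,200,1.55),(574.5,21.3,190,1.671))
E
```

```text
time: 22.63
ee_pos: [422.5, 278.9, 35.1]
eef_rot: [-1.589, 0.003, 1.424]
ft_force: [-1.5, -0.8, -0.6]
opening: 38.1
time: 23.22
ee_pos: [423.3, 279.5, 36.0]
eef_rot: [-1.59, 0.002, 1.424]
ft_force: [1.8, 0.4, 8.0]
opening: 14.0
time: 23.88
ee_pos: [420.8, 281.6, 206.2]
eef_rot: [-1.595, -0.001, 1.425]
ft_force: [0.1, 0.5, -0.6]
opening: 13.6
at [420.8 281.6 206.2] yaw 1.425 t 23.9
tx -11.45 ty 0.62 tz -9.19 spin -7.2  rows>=3.5
tx -13.20 ty 1.00 tz -8.23 spin -6.9  rows>=3.7
```

```bash
python3 -m jog '[{"tx":-3,"ty":0.2,"tz":-2.3,"spin":-1.8},{"tx":-6,"ty":0.4,"tz":-4.6,"spin":-3.6},{"tx":-9,"ty":0.6,"tz":-7,"spin":-5.4},{"tx":-11.5,"ty":0.6,"tz":-9.2,"spin":-7.2},{"tx":-11.5,"ty":0.6,"tz":-9.2,"spin":-7.2},{"tx":-11.5,"ty":0.6,"tz":-9.2,"spin":-7.2}]'
python3 -m jog '[{"tx":-3.3,"ty":0.2,"tz":-2,"spin":-1.8},{"tx":-6.6,"ty":0.4,"tz":-4.1,"spin":-3.6},{"tx":-9.9,"ty":0.6,"tz":-6.2,"spin":-5.4},{"tx":-13,"ty":0.8,"tz":-8.3,"spin":-6.9},{"tx":-13.2,"ty":1,"tz":-8.3,"spin":-6.9},{"tx":-13.2,"ty":1,"tz":-8.3,"spin":-6.9},{"tx":-13.2,"ty":1,"tz":-8.3,"spin":-6.9}]'
python3 - <<'E'
from h import *
plan((575.7,21.8,100,1.671))
E
```

```text
time: 24.38
ee_pos: [495.5, 152.8, 202.5]
eef_rot: [-1.594, 0.002, 1.547]
ft_force: [-0.7, 0.6, -1.6]
opening: 13.7
time: 24.97
ee_pos: [575.0, 20.4, 195.0]
eef_rot: [-1.593, 0.004, 1.669]
ft_force: [0.2, -0.4, -0.3]
opening: 13.7
at [575.   20.4 195. ] yaw 1.669 t 25.0
tx 0.13 ty 9.50 tz -0.08 spin -0.1  rows>=2.3
```

```bash
python3 -m jog '[{"tx":0.1,"ty":3,"tz":-0.1,"spin":0},{"tx":0.1,"ty":6,"tz":-0.1,"spin":0},{"tx":0.1,"ty":8.6,"tz":-0.1,"spin":0},{"tx":0.1,"ty":9.4,"tz":-0.1,"spin":0},{"tx":0.1,"ty":9.4,"tz":-0.1,"spin":0}]'
python3 -m jog '[{"tx":0,"ty":1,"tz":0,"spin":0},{"tx":0,"ty":2,"tz":0,"spin":0},{"tx":0,"ty":3,"tz":0,"spin":0},{"tx":0,"ty":4,"tz":0,"spin":0},{"tx":0,"ty":4.5,"tz":0,"spin":0},{"tx":0,"ty":4.5,"tz":0,"spin":0}]'
python3 -m jog '[{"tx":0,"ty":0.5,"tz":0,"spin":0},{"tx":0,"ty":0.9,"tz":0,"spin":0},{"tx":0,"ty":1.2,"tz":0,"spin":0},{"tx":0,"ty":1.5,"tz":0,"spin":0},{"tx":0,"ty":1.5,"tz":0,"spin":0}]'
```

```text
time: 25.38
ee_pos: [576.7, 22.8, 100.1]
eef_rot: [-1.591, 0.004, 1.671]
ft_force: [-0.9, 0.1, 0.4]
opening: 13.9
time: 25.88
ee_pos: [577.5, 23.0, 55.1]
eef_rot: [-1.591, 0.003, 1.672]
ft_force: [-3.5, -0.2, -3.4]
opening: 13.7
time: 26.3
ee_pos: [577.5, 23.1, 40.6]
eef_rot: [-1.59, 0.004, 1.672]
ft_force: [-4.5, 0.1, -4.1]
opening: 13.8
```

```bash
python3 -m jog '[{"tx":0,"ty":0.3,"tz":0,"spin":0},{"tx":0,"ty":0.5,"tz":0,"spin":0},{"tx":0,"ty":0.5,"tz":0,"spin":0}]'
```

```text
time: 26.55
ee_pos: [578.3, 23.3, 37.5]
eef_rot: [-1.592, 0.005, 1.672]
ft_force: [-10.1, -2.5, 16.4]
opening: 13.7
```

```bash
python3 -m jog '[{"tx":0,"ty":-0.1,"tz":0.2,"spin":0},{"tx":0,"ty":-0.1,"tz":0.2,"spin":0},{"tx":0,"ty":-0.1,"tz":0.2,"spin":0},{"tx":0,"ty":-0.1,"tz":0.2,"spin":0},{"tx":0,"ty":-0.1,"tz":0.2,"spin":0}]' -0.2
python3 -m jog '[{"tx":0,"ty":-1.5,"tz":0,"spin":0},{"tx":0,"ty":-4,"tz":0,"spin":0},{"tx":0,"ty":-8,"tz":0,"spin":0},{"tx":0,"ty":-12,"tz":0,"spin":0},{"tx":-2,"ty":-16,"tz":-1,"spin":0},{"tx":-4,"ty":-18,"tz":-2,"spin":0},{"tx":-4,"ty":-18,"tz":-3,"spin":0}]'
python3 -m jog '[{"tx":0,"ty":0,"tz":0,"spin":0}]'
python3 - <<'E'
from h import *
im,cam=snap('wrist'); cv2.imwrite('pics/w10.png',im); np.savez('w10.npz',K=cam[0],d=cam[1],W=cam[2])
f=im.astype(int); mx=f.max(2); sat=mx-f.min(2)
P=[577.7,-18.5]; c,s=np.cos(.1),np.sin(.1)
print('expected block tops',proj(cam,[[P[0]+c*x-s*y,P[1]+s*x+c*y,90] for x,y in((0,-40),(0,40))]).round().tolist())
m=cv2.morphologyEx(((sat<30)&(mx>70)).astype(np.uint8),cv2.MORPH_OPEN,np.ones((2,2))); m[290:]=0
for z in (6,8):
  for a in rects(cam,m,z,100): print(z,np.round(a[0],1),'yaw %.3f'%(a[1]),np.round(a[2:4],1),np.round(a[4]))
E
```

```text
time: 26.97
ee_pos: [576.5, 23.1, 38.6]
eef_rot: [-1.592, 0.005, 1.672]
ft_force: [0.5, 0.0, 0.5]
opening: 37.4
time: 27.55
ee_pos: [609.2, -17.0, 225.6]
eef_rot: [-1.599, 0.007, 1.667]
ft_force: [0.0, -2.0, -0.1]
opening: 37.6
time: 27.63
ee_pos: [610.3, -17.5, 227.1]
eef_rot: [-1.6, 0.007, 1.666]
ft_force: [0.1, 0.4, -1.1]
opening: 37.7
expected block tops [[246.0, 162.0], [318.0, 162.0]]
6 [717.4 420. ] yaw 1.648 [78.1 62.9] [541. 273.]
6 [ 803.3 -433.4] yaw 1.694 [84.8 63.9] [ 19. 273.]
6 [727.1  78.9] yaw 0.439 [108.6  37.9] [334. 262.]
6 [744.1 -89.5] yaw 2.882 [109.7  38.7] [227. 262.]
6 [595.6 283.7] yaw 3.120 [98.4 26.6] [486. 190.]
6 [ 608.6 -325. ] yaw 2.714 [103.1  27.4] [ 68. 159.]
6 [639.9 -10.2] yaw 0.099 [254.7 249.3] [279. 177.]
6 [430.9 292.7] yaw 1.414 [173.9  98.4] [512.  73.]
6 [361.2 286.9] yaw 1.418 [113.8  23.2] [526.  18.]
6 [392.8  -9.1] yaw 1.672 [52.9 25. ] [304.   8.]
6 [ 439.  -268.2] yaw 1.579 [203.7  89.8] [108.  34.]
8 [716.6 417.9] yaw 1.648 [77.8 62.6] [541. 273.]
8 [ 802.1 -431.5] yaw 1.694 [84.4 63.6] [ 19. 273.]
8 [726.3  78.4] yaw 0.439 [108.1  37.7] [334. 262.]
8 [743.1 -89.2] yaw 2.882 [109.2  38.5] [227. 262.]
8 [595.3 282.2] yaw 3.120 [97.9 26.5] [486. 190.]
8 [ 608.3 -323.6] yaw 2.714 [102.6  27.3] [ 68. 159.]
8 [639.4 -10.2] yaw 0.099 [253.5 248.1] [279. 177.]
8 [431.4 291.2] yaw 1.414 [173.1  98. ] [512.  73.]
8 [362.  285.4] yaw 1.418 [113.3  23.1] [526.  18.]
8 [393.5  -9.1] yaw 1.672 [52.7 24.9] [304.   8.]
8 [ 439.5 -267.1] yaw 1.579 [202.8  89.4] [108.  34.]
```

View pics/w10.png

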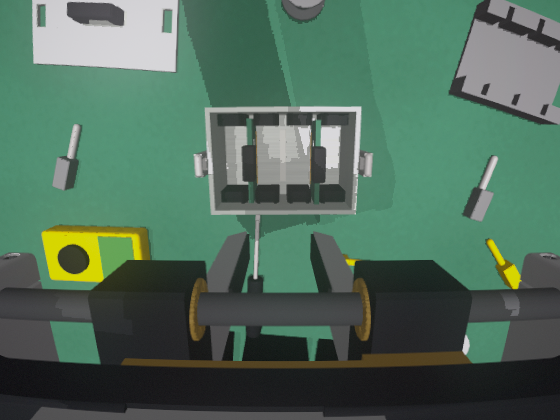

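Both cards are home, with blocks at (249,163) and (318,164) as expected, and the stand is empty. Now I fetch the cover.

```bash
python3 - <<'E'
from h import *
plan((520,-150,227,.85),(418,-270,200,0))
E
```

```text
at [610.1 -17.5 227.6] yaw 1.666 t 27.7
tx -12.33 ty 0.06 tz 10.23 spin 46.8  rows>=6.5
tx -15.75 ty 2.70 tz -0.26 spin 48.7  rows>=6.8
```

```bash
python3 -m jog '[{"tx":-1.8,"ty":0,"tz":1.5,"spin":6.5},{"tx":-3.6,"ty":0,"tz":3,"spin":13},{"tx":-5.4,"ty":0,"tz":4.5,"spin":20},{"tx":-7.2,"ty":0,"tz":6,"spin":27},{"tx":-9,"ty":0,"tz":7.5,"spin":34},{"tx":-10.8,"ty":0,"tz":9,"spin":41},{"tx":-12.3,"ty":0,"tz":10.2,"spin":46.8},{"tx":-12.3,"ty":0,"tz":10.2,"spin":46.8}]'
python3 -m jog '[{"tx":-2.2,"ty":0,"tz":0,"spin":6.5},{"tx":-4.5,"ty":0,"tz":0,"spin":13},{"tx":-6.7,"ty":0.5,"tz":0,"spin":20},{"tx":-9,"ty":1,"tz":0,"spin":27},{"tx":-11.2,"ty":1.5,"tz":0,"spin":34},{"tx":-13.5,"ty":2,"tz":-0.2,"spin":41},{"tx":-15.7,"ty":2.7,"tz":-0.3,"spin":48.7},{"tx":-15.7,"ty":2.7,"tz":-0.3,"spin":48.7}]'
python3 -m jog '[{"tx":0,"ty":0,"tz":0,"spin":0},{"tx":0,"ty":0,"tz":0,"spin":0}]'
python3 - <<'E'
from h import *
im,cam=snap('wrist'); cv2.imwrite('pics/w11.png',im)
f=im.astype(int); mx=f.max(2); sat=mx-f.min(2)
m=((sat<25)&(mx>135)).astype(np.uint8); m[240:]=0
for a in rects(cam,cv2.morphologyEx(m,cv2.MORPH_OPEN,np.ones((5,5))),6,1000): print('plate',np.round(a[0],1),'x-yaw %.3f'%(a[1]-np.pi/2),np.round(a[2:4],1),np.round(a[4]))
q=proj(cam,[[418,-270,36]])[0].astype(int); print(q); d=(mx<80); r=np.zeros_like(d); r[q[1]-60:q[1]+60,q[0]-30:q[0]+30]=1
for a in rects(cam,d&r,36,60): print('handle',np.round(a[0],1),'yaw %.3f'%(a[1]-np.pi/2),np.round(a[2:4],1),np.round(a[4]))
plan((418.1,-270.2,60,0))
E
```

```text
time: 28.35
ee_pos: [517.9, -152.2, 225.2]
eef_rot: [-1.596, -0.015, 0.84]
ft_force: [-1.1, -0.7, 0.7]
opening: 37.7
time: 29.02
ee_pos: [413.3, -273.0, 194.5]
eef_rot: [-1.575, -0.027, -0.02]
ft_force: [0.1, 0.1, -0.6]
opening: 37.9
time: 29.18
ee_pos: [413.4, -271.9, 194.4]
eef_rot: [-1.574, -0.026, -0.016]
ft_force: [0.9, 0.5, -0.0]
opening: 37.4
plate [ 418.9 -256.7] x-yaw 0.004 [174.9 125. ] [279. 171.]
[279 190]
at [ 413.8 -271.8  194.6] yaw -0.016 t 29.2
tx 0.43 ty 13.46 tz 0.16 spin -0.9  rows>=3.2
```

```bash
python3 -m jog '[{"tx":0.5,"ty":4,"tz":0.2,"spin":-0.9},{"tx":0.5,"ty":8,"tz":0.2,"spin":-0.9},{"tx":0.5,"ty":12,"tz":0.2,"spin":-0.9},{"tx":0.5,"ty":15,"tz":0.2,"spin":-0.9},{"tx":0.5,"ty":15,"tz":0.2,"spin":-0.9},{"tx":0.5,"ty":15,"tz":0.2,"spin":-0.9}]'
python3 - <<'E'
from h import *
plan((418.6,-270.2,-13,0.002))
E
```

```text
time: 29.73
ee_pos: [423.1, -269.1, 44.7]
eef_rot: [-1.573, -0.025, 0.003]
ft_force: [0.2, -0.4, 0.3]
opening: 37.7
at [ 423.1 -269.1   44.7] yaw 0.003 t 29.7
tx -0.45 ty 5.77 tz -0.11 spin 0.1  rows>=1.4
```

```bash
python3 -m jog '[{"tx":-0.6,"ty":1,"tz":-0.1,"spin":0},{"tx":-0.6,"ty":2.5,"tz":-0.1,"spin":0},{"tx":-0.6,"ty":4,"tz":-0.1,"spin":0},{"tx":-0.6,"ty":5.2,"tz":-0.1,"spin":0},{"tx":-0.6,"ty":5.8,"tz":-0.1,"spin":0},{"tx":-0.6,"ty":5.8,"tz":-0.1,"spin":0}]'
python3 -m jog '[{"tx":0,"ty":0,"tz":0,"spin":0},{"tx":0,"ty":0,"tz":0,"spin":0},{"tx":0,"ty":0,"tz":0,"spin":0},{"tx":0,"ty":0,"tz":0,"spin":0},{"tx":0,"ty":0,"tz":0,"spin":0},{"tx":0,"ty":0,"tz":0,"spin":0},{"tx":0,"ty":0,"tz":0,"spin":0}]' -1
python3 -m jog '[{"tx":0,"ty":-0.6,"tz":0,"spin":0},{"tx":0,"ty":-2,"tz":0,"spin":0},{"tx":0,"ty":-5,"tz":0,"spin":0},{"tx":0,"ty":-8,"tz":0,"spin":0},{"tx":0,"ty":-12,"tz":0,"spin":0},{"tx":0,"ty":-16,"tz":0,"spin":0},{"tx":0,"ty":-18,"tz":0,"spin":0},{"tx":0,"ty":-18,"tz":0,"spin":0}]'
python3 - <<'E'
from h import *
plan((578.4,-18.5,165,0.1))
E
```

```text
time: 30.23
ee_pos: [418.5, -270.2, -13.6]
eef_rot: [-1.573, -0.025, 0.003]
ft_force: [0.1, 0.4, -0.6]
opening: 37.8
time: 30.82
ee_pos: [418.8, -270.5, -13.0]
eef_rot: [-1.574, -0.026, 0.003]
ft_force: [-1.1, 0.5, 8.0]
opening: 17.3
time: 31.48
ee_pos: [415.8, -271.0, 171.6]
eef_rot: [-1.578, -0.03, 0.003]
ft_force: [1.5, -0.2, -3.9]
opening: 17.7
at [ 415.8 -271.   171.6] yaw 0.003 t 31.5
tx 16.35 ty 0.66 tz 25.19 spin -5.5  rows>=7.2
```

```bash
python3 -m jog '[{"tx":2,"ty":0,"tz":3.1,"spin":-0.7},{"tx":4.2,"ty":0,"tz":6.4,"spin":-1.5},{"tx":6.3,"ty":0.2,"tz":9.7,"spin":-2.2},{"tx":8.4,"ty":0.3,"tz":13,"spin":-3},{"tx":10.5,"ty":0.4,"tz":16.2,"spin":-3.8},{"tx":12.6,"ty":0.5,"tz":19.4,"spin":-4.6},{"tx":14.7,"ty":0.6,"tz":22.6,"spin":-5.4},{"tx":16.3,"ty":0.6,"tz":25.2,"spin":-5.8}]'
python3 -m jog '[{"tx":0,"ty":0,"tz":0,"spin":0},{"tx":0,"ty":0,"tz":0,"spin":0},{"tx":0,"ty":0,"tz":0,"spin":0}]'
python3 - <<'E'
from h import *
go(579,-18.8,118,0.104)
print(env.get_obs()['eef_rot'])
im,cam=snap('wrist'); cv2.imwrite('pics/w12.png',im)
E
```

```text
time: 32.15
ee_pos: [578.4, -15.6, 167.3]
eef_rot: [-1.58, -0.028, 0.107]
ft_force: [-0.8, 0.3, -4.6]
opening: 17.7
time: 32.4
ee_pos: [577.5, -16.0, 166.2]
eef_rot: [-1.58, -0.026, 0.107]
ft_force: [0.4, -0.2, -3.6]
opening: 17.8
tx -0.01 ty 4.83 tz -0.25 spin 0.2 | at [577.5 -16.  166.2] yaw 0.107
[-1.57993733 -0.02610415  0.10692252]
```

```bash
python3 -m jog '[{"tx":0,"ty":2,"tz":-0.2,"spin":0.2},{"tx":0,"ty":4,"tz":-0.25,"spin":0.2},{"tx":0,"ty":4.9,"tz":-0.25,"spin":0.2},{"tx":0,"ty":4.9,"tz":-0.25,"spin":0.2},{"tx":0,"ty":4.9,"tz":-0.25,"spin":0.2}]'
python3 - <<'E'
from h import *
go(579,-18.8,112,0.104); go(579,-18.8,90,0.104)
im,cam=snap('scene'); cv2.imwrite('pics/s4.png',cv2.resize(im[150:260,220:370],(750,550),interpolation=cv2.INTER_CUBIC))
im,cam=snap('wrist'); cv2.imwrite('pics/w13.png',im)
E
```

```text
time: 32.87
ee_pos: [579.0, -20.1, 117.9]
eef_rot: [-1.58, -0.026, 0.101]
ft_force: [-0.6, 0.9, -3.7]
opening: 17.7
tx 0.00 ty 0.58 tz 0.13 spin -0.2 | at [579.  -20.1 117.9] yaw 0.101
tx -0.06 ty 2.78 tz 0.15 spin -0.2 | at [579.  -20.1 117.9] yaw 0.101
```

View pics/w13.png

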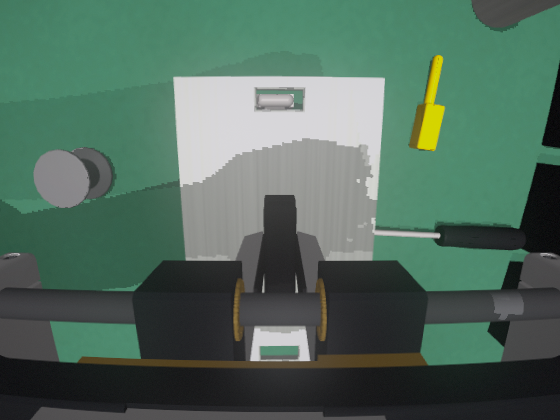

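The hole's left and right edges are at px 256 and 303 and the post's at about 259 and 293, so the cover looks a couple of mm off in x. I'll compute the offset by ray casting.

```bash
python3 - <<'E'
from h import *
im=cv2.imread('pics/w13.png'); _,cam=snap('wrist')
print('hole',cast(cam,[[256,88],[303,88],[303,110],[256,110]],138).round(1).tolist())
print('post',cast(cam,[[259,100],[293,100]],118).round(1).tolist(), cast(cam,[[276,100]],122).round(1))
P=[577.7,-18.5]; c,s=np.cos(.1),np.sin(.1)
print('post expected',P[0]-s*87,P[1]+c*87)
cv2.imwrite('pics/w13c.png',cv2.resize(im[70:130,230:330],(800,480),interpolation=cv2.INTER_CUBIC))
E
```

```text
hole [[556.9, 72.3, 138.0], [584.2, 75.2, 138.0], [585.7, 62.8, 138.0], [558.0, 59.9, 138.0]]
post [[558.3, 67.7, 118.0], [580.3, 70.0, 118.0]] [[569.3  68.4 122. ]]
post expected 569.014492751726 68.06536237918824
```

View pics/w13c.png

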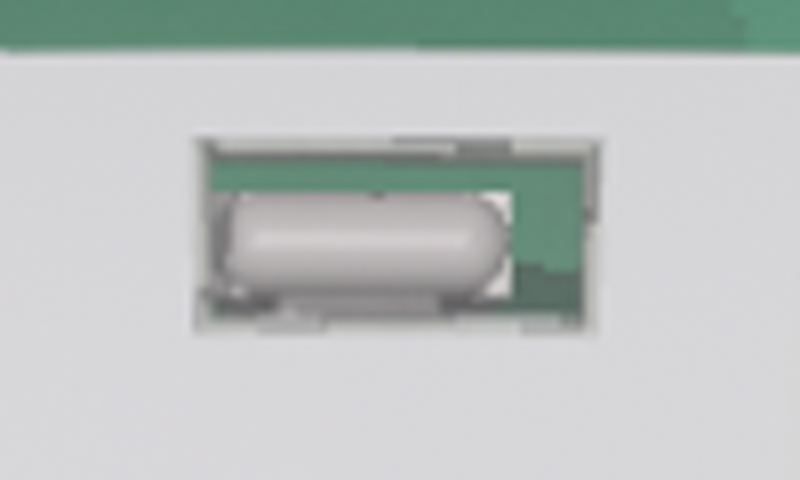

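Cover needs −1.9 mm in x and +0.8 mm in y.

```bash
python3 - <<'E'
from h import *
go(577.1,-19.3,118); go(577.1,-19.3,100);go(577.1,-19.3,82)
E
```

```text
tx -0.26 ty 0.06 tz 0.07 spin 0.0 | at [579.7 -19.7 118.7] yaw 0.102
tx -0.31 ty 1.86 tz 0.08 spin 0.0 | at [579.7 -19.7 118.7] yaw 0.102
tx -0.36 ty 3.66 tz 0.10 spin 0.0 | at [579.7 -19.7 118.7] yaw 0.102
```

```bash
python3 -m jog '[{"tx":-0.18,"ty":0,"tz":0.1,"spin":0},{"tx":-0.2,"ty":0.5,"tz":0.1,"spin":0},{"tx":-0.22,"ty":1.2,"tz":0.1,"spin":0},{"tx":-0.23,"ty":1.8,"tz":0.1,"spin":0},{"tx":-0.23,"ty":1.8,"tz":0.1,"spin":0}]'
python3 - <<'E'
from h import *
im,cam=snap('wrist'); cv2.imwrite('pics/w14.png',im)
f=im.astype(int); mx=f.max(2); sat=mx-f.min(2)
d=(sat>40).astype(np.uint8)  # green seen through hole
x=proj(cam,[[569.3,68.4,120]])[0].round().astype(int); print(x)
for r in range(x[1]-16,x[1]+17,2): print(r,''.join('g' if sat[r,c]>35 else ('#' if mx[r,c]>205 else '.' ) for c in range(x[0]-34,x[0]+35)))
go(577.8,-18.9,82)
E
```

```text
time: 33.43
ee_pos: [577.0, -19.1, 99.0]
eef_rot: [-1.58, -0.026, 0.102]
ft_force: [-0.8, 0.2, -4.0]
opening: 17.7
[281  98]
82 #####################################################################
84 #####################################################################
86 #####################################################################
88 #######....................................................##########
90 #######....................................................##########
92 #######...g..#....................................##..g...###########
94 #######...g.........................................#.g...###########
96 #######...g...........................................g...###########
98 #######...g.......#############################.......g...###########
100 #######..............................................g....###########
102 #######...................................................###########
104 #######......#.....................................##.....###########
106 #######...................................................###########
108 #######...................................................###########
110 #######...................................................###########
112 #####################################################################
114 #####################################################################
tx 0.00 ty 1.77 tz 0.02 spin 0.0 | at [577.3 -19.   99.7] yaw 0.102
```

The post is centred in the hole and there is no contact force. Lowering.

```bash
python3 -m jog '[{"tx":0,"ty":0.6,"tz":0,"spin":0},{"tx":0,"ty":1.2,"tz":0,"spin":0},{"tx":-0.02,"ty":1.7,"tz":0,"spin":0},{"tx":-0.02,"ty":1.7,"tz":0,"spin":0}]'
python3 -m jog '[{"tx":0,"ty":0.1,"tz":0,"spin":0},{"tx":0,"ty":0.2,"tz":0,"spin":0},{"tx":0,"ty":0.2,"tz":0,"spin":0}]'
```

```text
time: 33.82
ee_pos: [577.4, -19.2, 81.9]
eef_rot: [-1.58, -0.026, 0.102]
ft_force: [-0.2, -0.7, -3.5]
opening: 17.9
time: 34.07
ee_pos: [577.7, -19.2, 81.3]
eef_rot: [-1.581, -0.026, 0.102]
ft_force: [-12.6, -1.8, 28.5]
opening: 17.8
```

```bash
python3 -m jog '[{"tx":0,"ty":-0.15,"tz":0,"spin":0},{"tx":0,"ty":-0.15,"tz":0,"spin":0},{"tx":0,"ty":-0.15,"tz":0,"spin":0},{"tx":0,"ty":-0.15,"tz":0,"spin":0},{"tx":0,"ty":-0.15,"tz":0,"spin":0}]' -0.2
python3 -m jog '[{"tx":0,"ty":-1.5,"tz":0,"spin":0},{"tx":0,"ty":-4,"tz":0,"spin":0},{"tx":0,"ty":-8,"tz":0,"spin":0},{"tx":0,"ty":-12,"tz":0,"spin":0},{"tx":0,"ty":-16,"tz":0,"spin":0},{"tx":0,"ty":-20,"tz":0,"spin":0},{"tx":0,"ty":-22,"tz":0,"spin":0}]'
python3 -m jog '[{"tx":0,"ty":0,"tz":0,"spin":0},{"tx":0,"ty":0,"tz":0,"spin":0}]'
python3 - <<'E'
from h import *
im,cam=snap('wrist'); cv2.imwrite('pics/w15.png',im)
f=im.astype(int); mx=f.max(2); sat=mx-f.min(2)
m=cv2.morphologyEx(((sat<25)&(mx>120)).astype(np.uint8),cv2.MORPH_OPEN,np.ones((9,9))); m[275:]=0; m[:,:215]=0; m[:,340:]=0
for a in rects(cam,m,101,1000): print('plate',np.round(a[0],1),'x-yaw %.3f'%(a[1]-np.pi/2),np.round(a[2:4],1))
im,cam=snap('top')
f=im.astype(int); mx=f.max(2); sat=mx-f.min(2)
m=((sat<45)&(mx>100)).astype(np.uint8); m[:150]=0; m[245:]=0
for a in rects(cam,m,8,30):
  if a[2]<130: print('top',np.round(a[0],1),'yaw %.3f'%a[1],np.round(a[2:4],1),np.round(a[4]))
plan((640,150,250,-.8),(600,282,200,-1.7))
E
```

```text
time: 34.48
ee_pos: [577.6, -19.2, 82.6]
eef_rot: [-1.581, -0.026, 0.102]
ft_force: [-0.8, 0.3, -1.3]
opening: 37.5
time: 35.07
ee_pos: [572.5, -17.0, 307.2]
eef_rot: [-1.582, -0.031, 0.102]
ft_force: [-0.3, 0.0, -0.6]
opening: 37.8
time: 35.23
ee_pos: [573.1, -16.9, 308.3]
eef_rot: [-1.583, -0.033, 0.102]
ft_force: [0.5, 0.2, -1.3]
opening: 37.1
plate [587.2 -24.9] x-yaw 0.067 [218.8 172.9]
top [584.  519.7] yaw 1.544 [56.2 54.4] [ 97. 215.]
top [593.8 280.4] yaw 2.959 [94.  20.6] [176. 209.]
top [ 604.  -320.6] yaw 2.872 [97.5 21.3] [376. 199.]
at [572.1 -17.2 305.9] yaw 0.102 t 35.3
tx 8.46 ty 5.59 tz 15.94 spin 51.7  rows>=7.2
tx -12.26 ty 5.00 tz 6.33 spin 51.6  rows>=7.2
```

```bash
python3 -m jog '[{"tx":1,"ty":0,"tz":2,"spin":6},{"tx":2.2,"ty":1,"tz":4.4,"spin":13},{"tx":3.4,"ty":2,"tz":6.8,"spin":20},{"tx":4.6,"ty":3,"tz":9.2,"spin":27},{"tx":5.8,"ty":4,"tz":11.6,"spin":34},{"tx":7,"ty":5,"tz":14,"spin":41},{"tx":8.5,"ty":5.6,"tz":16,"spin":48},{"tx":8.5,"ty":5.6,"tz":16,"spin":51.7}]'
python3 -m jog '[{"tx":-1.7,"ty":0,"tz":1,"spin":6},{"tx":-3.4,"ty":0.5,"tz":2,"spin":13},{"tx":-5.1,"ty":1,"tz":3,"spin":20},{"tx":-6.8,"ty":2,"tz":4,"spin":27},{"tx":-8.5,"ty":3,"tz":5,"spin":34},{"tx":-10.2,"ty":4,"tz":5.8,"spin":41},{"tx":-12,"ty":5,"tz":6.3,"spin":48},{"tx":-12.2,"ty":5,"tz":6.3,"spin":52}]'
python3 -m jog '[{"tx":0,"ty":0,"tz":0,"spin":0},{"tx":0,"ty":0,"tz":0,"spin":0}]'
cat >> h.py <<'E'
def pins(im,cam,name=None,lo=90):
    f=im.astype(int); mx=f.max(2); sat=mx-f.min(2)
    m=((sat<28)&(mx>lo)).astype(np.uint8); n,l,st,_=cv2.connectedComponentsWithStats(m)
    for i in range(1,n):
        if 300<st[i,4]<6000:
            for a in rects(cam,(l==i),8,100): 
                if 55<a[2]<125 and a[3]<50: print('pin?',np.round(a[0],1),'yaw %.3f'%a[1],np.round(a[2:4],1),np.round(a[4]))
E
python3 - <<'E'
from h import *
plan((618.4,275.9,150,-1.75)); print(env.get_obs()['eef_rot'])
im,cam=snap('wrist'); cv2.imwrite('pics/w16.png',im); pins(im,cam); print(proj(cam,[[618.4,275.9,10],[594,280.4,10]]))
E
```

```text
time: 36.0
ee_pos: [641.2, 154.8, 246.6]
eef_rot: [-1.558, -0.023, -0.803]
ft_force: [-0.8, 1.0, 1.0]
opening: 37.6
time: 36.67
ee_pos: [599.5, 288.9, 190.5]
eef_rot: [-1.55, -0.005, -1.713]
ft_force: [-0.3, -0.4, 0.5]
opening: 37.4
time: 36.83
ee_pos: [598.2, 289.0, 188.4]
eef_rot: [-1.553, -0.007, -1.71]
ft_force: [-0.3, 0.4, 0.1]
opening: 37.7
at [598.2 289.  188.4] yaw -1.710 t 36.8
tx 1.02 ty 3.84 tz 2.18 spin 2.3  rows>=1.1
[-1.55302686 -0.00696271 -1.70960584]
pin? [714.  -49.1] yaw 0.039 [102.1   8.2] [530.  68.]
pin? [591.8 272.3] yaw 3.007 [92.8 19. ] [291. 192.]
pin? [515.7 376.1] yaw 2.638 [99.8 30.9] [225. 263.]
pin? [496.5 227. ] yaw 0.225 [96.7 28.8] [333. 263.]
pin? [467.1 302.7] yaw 1.429 [97.3 16.7] [283. 287.]
pin? [388.8 299.1] yaw 1.423 [123.9  30.2] [292. 333.]
[[286.89412621 175.41771287]
 [285.93738004 194.74344462]]
```

```bash
python3 - <<'E'
from h import *
go(617,272,100)
im,cam=snap('top')
f=im.astype(int); mx=f.max(2); sat=mx-f.min(2)
m=((sat<45)&(mx>100)).astype(np.uint8); m[:150]=0; m[245:]=0
for a in rects(cam,m,8,30):
  if a[2]<130: print('top',np.round(a[0],1),'yaw %.3f'%a[1],np.round(a[2:4],1),np.round(a[4]))
E
```

```text
tx 1.32 ty 8.95 tz 1.85 spin 0.0 | at [599.  288.5 189.1] yaw -1.710
top [569.9 281.5] yaw 2.971 [46.4 11.4] [175. 218.]
top [618.2 277. ] yaw 2.918 [43.5 20.7] [177. 201.]
top [ 604.  -320.6] yaw 2.872 [97.5 21.3] [376. 199.]
top [712.  -41.1] yaw 0.038 [101.5   6.5] [282. 168.]
top [764.5 219.9] yaw 1.340 [48.5 21.7] [197. 153.]
```

```bash
python3 -m jog '[{"tx":1.2,"ty":2,"tz":1,"spin":1.5},{"tx":1.2,"ty":5,"tz":1.9,"spin":2},{"tx":1.2,"ty":8,"tz":1.9,"spin":2},{"tx":1.2,"ty":11,"tz":1.9,"spin":2},{"tx":1.2,"ty":13,"tz":1.9,"spin":2},{"tx":1.2,"ty":13,"tz":1.9,"spin":2},{"tx":1.2,"ty":13,"tz":1.9,"spin":2}]'
python3 - <<'E'
from h import *
T=tool(); print(env.get_obs()['eef_rot'])
im,cam=snap('wrist'); cv2.imwrite('pics/w17.png',im); pins(im,cam); go(618.2,277,60); go(617,269,60)
print(proj(cam,[[618.2,277,22],[617,269,22]]))
im2=im[130:290,180:380]; 
cv2.imwrite('pics/w17c.png',cv2.resize(im2,(800,640))[:600])
g=im.astype(int).max(2)
for r in range(150,262,6): print(r,''.join('%x'%(v//16) for v in g[r,230:330:2]))
E
```

```text
time: 37.52
ee_pos: [619.1, 271.8, 59.9]
eef_rot: [-1.552, -0.006, -1.745]
ft_force: [0.5, 0.6, 1.0]
opening: 37.4
[-1.55212437 -0.00601819 -1.7453022 ]
pin? [768.2 207.4] yaw 1.416 [66.6 32.8] [324.  15.]
pin? [592.1 274.6] yaw 2.962 [92.5 20.9] [282. 240.]
pin? [586.  329.4] yaw 2.651 [66.7 24.2] [226. 263.]
pin? [568.3 228.9] yaw 0.154 [67.5 23.3] [333. 262.]
pin? [569.6 519. ] yaw 1.386 [99.  27.3] [ 46. 308.]
pin? [482.7  54.2] yaw 1.363 [102.3  28.6] [510. 310.]
pin? [534.7 552.2] yaw 1.389 [72.9 47.2] [ 28. 339.]
pin? [441.6  32.4] yaw 1.397 [72.  48.9] [531. 339.]
tx -0.43 ty 0.12 tz -0.24 spin 0.0 | at [619.8 272.4  61.3] yaw -1.745
tx 0.38 ty 0.13 tz -0.22 spin 0.0 | at [619.8 272.4  61.3] yaw -1.745
[[273.72583087 221.46835903]
 [283.42405065 221.22306173]]
150 bbb98888888888888888888888888888888888888888888888
156 bb888888888888888888888888888888888888888888888888
162 88888888888888888888888888888888888888888888888888
168 77777777888888888888888888888888888888888888888888
174 77777777787888888888888888888888888888888888888888
180 77777777777777788888888888888888888888888888888888
186 77777777777777777777777777777778888888887777777777
192 77777777777777777777765555555556777777777777777777
198 77777777777777777777688888888887677777777777777777
204 77777777777777777777688888888887687777777777777777
210 77777777777777777777688888888887678888777777777777
216 77777777777777777777678888888887678887777777777777
222 77777777777777777777678887787787678887777777777777
228 77777777777777777777678888888777678887777777777777
234 77777777637777777777678887777777677787776377777777
240 77777776337777777777677777777777677777776337777777
246 77777753337777777777777777777777777777775333777777
252 7777743333777777777777769aaa9777777777775333377777
258 7777533333677777777777779aaa9777777777774333337777
```

The pin1 grip is at columns 270–292, centred in the finger gap (centre 280). Descending in steps with force checks.

```bash
python3 -m jog '[{"tx":0.05,"ty":2,"tz":0,"spin":0.3},{"tx":0.05,"ty":4,"tz":0,"spin":0.3},{"tx":0.05,"ty":6,"tz":0,"spin":0.3},{"tx":0.05,"ty":7.4,"tz":0,"spin":0.3},{"tx":0.05,"ty":7.4,"tz":0,"spin":0.3},{"tx":0.05,"ty":7.4,"tz":0,"spin":0.3}]'
python3 -m jog '[{"tx":0,"ty":0.3,"tz":0,"spin":0},{"tx":0,"ty":0.6,"tz":0,"spin":0},{"tx":0,"ty":0.8,"tz":0,"spin":0},{"tx":0,"ty":0.8,"tz":0,"spin":0}]'
```

```text
time: 38.07
ee_pos: [621.5, 271.5, -11.8]
eef_rot: [-1.55, -0.004, -1.75]
ft_force: [0.9, -0.4, 0.1]
opening: 37.3
time: 38.4
ee_pos: [621.8, 271.4, -19.6]
eef_rot: [-1.55, -0.004, -1.751]
ft_force: [0.2, -0.7, -0.0]
opening: 37.6
```

```bash
python3 -m jog '[{"tx":0,"ty":0.2,"tz":0,"spin":0},{"tx":0,"ty":0.35,"tz":0,"spin":0},{"tx":0,"ty":0.35,"tz":0,"spin":0}]'
python3 -m jog '[{"tx":0,"ty":0,"tz":0,"spin":0},{"tx":0,"ty":0,"tz":0,"spin":0},{"tx":0,"ty":0,"tz":0,"spin":0},{"tx":0,"ty":0,"tz":0,"spin":0},{"tx":0,"ty":0,"tz":0,"spin":0},{"tx":0,"ty":0,"tz":0,"spin":0}]' -1
python3 -m jog '[{"tx":0,"ty":-0.6,"tz":0,"spin":0},{"tx":0,"ty":-2,"tz":0,"spin":0},{"tx":0,"ty":-5,"tz":0,"spin":0},{"tx":0,"ty":-9,"tz":0,"spin":0},{"tx":0,"ty":-13,"tz":0,"spin":0},{"tx":0,"ty":-17,"tz":0,"spin":0},{"tx":0,"ty":-20,"tz":0,"spin":0},{"tx":0,"ty":-20,"tz":0,"spin":0}]'
python3 - <<'E'
from h import *
plan((600,230,190,-.8),(568,175,190,.1)); print(env.get_obs()['opening'],env.get_obs()['eef_rot'])
E
```

```text
time: 38.65
ee_pos: [621.7, 271.3, -23.4]
eef_rot: [-1.55, -0.004, -1.75]
ft_force: [-0.4, -0.5, 0.0]
opening: 37.4
time: 39.15
ee_pos: [621.8, 271.3, -23.4]
eef_rot: [-1.55, -0.004, -1.75]
ft_force: [1.1, 0.3, 0.3]
opening: 19.7
time: 39.82
ee_pos: [620.0, 274.7, 185.1]
eef_rot: [-1.542, 0.001, -1.75]
ft_force: [0.8, 0.4, -1.7]
opening: 19.3
at [620.  274.7 185.1] yaw -1.750 t 39.8
tx 4.75 ty -0.49 tz -1.17 spin -54.4  rows>=7.6
tx 1.72 ty 0.00 tz -6.13 spin -51.6  rows>=7.2
19.27744636117398 [-1.54164659e+00  1.34488828e-03 -1.75017356e+00]
```

```bash
python3 -m jog '[{"tx":0.6,"ty":0,"tz":0,"spin":-7},{"tx":1.2,"ty":0,"tz":-0.2,"spin":-14},{"tx":1.8,"ty":0,"tz":-0.4,"spin":-21},{"tx":2.4,"ty":0,"tz":-0.6,"spin":-28},{"tx":3,"ty":0,"tz":-0.8,"spin":-35},{"tx":3.6,"ty":0,"tz":-1,"spin":-42},{"tx":4.2,"ty":0,"tz":-1.1,"spin":-49},{"tx":4.7,"ty":0,"tz":-1.2,"spin":-55}]'
python3 -m jog '[{"tx":0.2,"ty":0,"tz":-0.8,"spin":-7},{"tx":0.4,"ty":0,"tz":-1.6,"spin":-14},{"tx":0.6,"ty":0,"tz":-2.4,"spin":-21},{"tx":0.8,"ty":0,"tz":-3.2,"spin":-28},{"tx":1,"ty":0,"tz":-4,"spin":-35},{"tx":1.2,"ty":0,"tz":-4.8,"spin":-42},{"tx":1.5,"ty":0,"tz":-5.4,"spin":-49},{"tx":1.7,"ty":0,"tz":-6.1,"spin":-52}]'
python3 -m jog '[{"tx":0,"ty":0,"tz":0,"spin":0},{"tx":0,"ty":0,"tz":0,"spin":0},{"tx":0,"ty":0,"tz":0,"spin":0}]'
cat >> h.py <<'E'
CAGE=np.array([577.7,-18.5]); CY=.102
def rod(gpos,grot,pyaw,ahead,side,lift=0):
    """pin gripped at tool pose g: where its tip and shoulder are now, in the cage frame"""
    G=np.eye(4); G[:3,:3]=R.from_euler('xyz',grot).as_matrix(); G[:3,3]=gpos
    d=np.array([np.cos(pyaw),np.sin(pyaw),0]); s=np.array([gpos[0],gpos[1],5])+ahead*d
    M=tool()@np.linalg.inv(G); c,k=np.cos(CY),np.sin(CY)
    for n,q in(('shoulder',s),('tip',s+50*d)):
        w=(M@np.r_[q,1])[:3]; u=w[:2]-CAGE; print(n,'cage x %.1f y %.1f z %.1f'%(c*u[0]+k*u[1],-k*u[0]+c*u[1],w[2]))
    w=M[:3,:3]@d; print('dir yaw %.3f (want %.3f) rise %.3f'%(np.arctan2(w[1],w[0]),CY+side*np.pi/2,w[2]),'t %.1f'%env.get_obs()['time'],'open %.1f'%env.get_obs()['opening'])
P1=([621.8,271.3,-23.4],[-1.55,-.004,-1.75],2.962,27,-1)
E
python3 - <<'E'
from h import *
rod(*P1); plan((559.4,168,80,.102)); print(env.get_obs()['eef_rot'])
E
```

```text
time: 40.48
ee_pos: [599.6, 230.2, 185.8]
eef_rot: [-1.553, -0.024, -0.784]
ft_force: [0.5, -0.9, -0.6]
opening: 20.3
time: 41.15
ee_pos: [568.4, 174.5, 185.9]
eef_rot: [-1.579, -0.03, 0.131]
ft_force: [0.7, -0.7, -1.1]
opening: 19.8
time: 41.4
ee_pos: [568.7, 174.8, 186.5]
eef_rot: [-1.579, -0.031, 0.129]
ft_force: [0.7, 0.6, -1.2]
opening: 19.8
shoulder cage x 10.6 y 167.1 z 215.7
tip cage x 11.9 y 117.1 z 217.1
dir yaw -1.443 (want -1.469) rise 0.029 t 41.4 open 19.8
at [568.7 174.8 186.5] yaw 0.129 t 41.4
tx -1.01 ty 10.65 tz -0.56 spin 1.6  rows>=2.6
[-1.57915572 -0.03056962  0.12912407]
```

```bash
python3 - <<'E'
from h import *
go(568.7-9.9*.995+4*.102,174.8-9.9*.102-4*.995,186.5-108.2,.102)
E
```

```text
tx -1.33 ty 10.79 tz -0.29 spin 1.6 | at [568.7 174.8 186.5] yaw 0.129
```

```bash
python3 -m jog '[{"tx":-0.8,"ty":2,"tz":-0.2,"spin":1},{"tx":-1.1,"ty":5,"tz":-0.3,"spin":1.6},{"tx":-1.3,"ty":8,"tz":-0.3,"spin":1.6},{"tx":-1.3,"ty":10,"tz":-0.3,"spin":1.6},{"tx":-1.3,"ty":10.8,"tz":-0.3,"spin":1.6},{"tx":-1.3,"ty":10.8,"tz":-0.3,"spin":1.6},{"tx":-1.3,"ty":10.8,"tz":-0.3,"spin":1.6}]'
python3 - <<'E'
from h import *
rod(*P1)
im,cam=snap('wrist'); cv2.imwrite('pics/w18.png',im)
im,cam=snap('scene'); cv2.imwrite('pics/s5.png',cv2.resize(im[160:250,240:390],(800,480),interpolation=cv2.INTER_CUBIC))
E
```

```text
time: 41.98
ee_pos: [559.9, 170.4, 79.0]
eef_rot: [-1.578, -0.031, 0.101]
ft_force: [0.9, 0.2, -0.4]
opening: 19.7
shoulder cage x 0.7 y 163.6 z 108.1
tip cage x 0.5 y 113.6 z 109.5
dir yaw -1.471 (want -1.469) rise 0.028 t 42.0 open 19.7
```

```bash
python3 - <<'E'
from h import *
T=tool();print(T[:3,2],T[:3,0])
E
python3 -m jog '[{"tx":-0.06,"ty":0.05,"tz":-0.6,"spin":-0.1},{"tx":-0.06,"ty":0.05,"tz":-1.4,"spin":-0.1},{"tx":-0.06,"ty":0.05,"tz":-2,"spin":-0.1},{"tx":-0.06,"ty":0.05,"tz":-2.6,"spin":-0.1},{"tx":-0.06,"ty":0.05,"tz":-2.8,"spin":-0.1},{"tx":-0.06,"ty":0.05,"tz":-2.8,"spin":-0.1}]'
python3 - <<'E'
from h import *
rod(*P1)
E
```

```text
[-0.10055863  0.9949052  -0.00718351] [0.99437678 0.10074097 0.03265082]
time: 42.58
ee_pos: [562.5, 141.1, 79.2]
eef_rot: [-1.579, -0.032, 0.101]
ft_force: [-2.1, -2.5, 0.1]
opening: 19.9
shoulder cage x 0.3 y 134.1 z 108.4
tip cage x 0.1 y 84.1 z 109.8
dir yaw -1.471 (want -1.469) rise 0.029 t 42.6 open 19.9
```

```bash
python3 -m jog '[{"tx":0,"ty":0.1,"tz":-0.4,"spin":0},{"tx":0,"ty":0.1,"tz":-0.8,"spin":0},{"tx":0,"ty":0.1,"tz":-1.2,"spin":0},{"tx":0,"ty":0.1,"tz":-1.2,"spin":0}]'
python3 - <<'E'
from h import *
rod(*P1)
E
```

```text
time: 42.92
ee_pos: [563.7, 128.2, 78.2]
eef_rot: [-1.579, -0.032, 0.101]
ft_force: [-2.5, -2.4, -1.2]
opening: 19.8
shoulder cage x 0.2 y 121.2 z 107.3
tip cage x 0.0 y 71.2 z 108.8
dir yaw -1.472 (want -1.469) rise 0.029 t 42.9 open 19.8
```

The tip is past the post with only about 2.5 N of side force, so it is in the eye. Pushing on until the grip meets the post.

```bash
python3 -m jog '[{"tx":0,"ty":0,"tz":-0.6,"spin":0},{"tx":0,"ty":0,"tz":-1.2,"spin":0},{"tx":0,"ty":0,"tz":-1.8,"spin":0},{"tx":0,"ty":0,"tz":-2.3,"spin":0},{"tx":0,"ty":0,"tz":-2.3,"spin":0}]'
python3 -m jog '[{"tx":0,"ty":0,"tz":-0.2,"spin":0},{"tx":0,"ty":0,"tz":-0.4,"spin":0},{"tx":0,"ty":0,"tz":-0.4,"spin":0}]'
python3 - <<'E'
from h import *
rod(*P1)
E
```

```text
time: 43.33
ee_pos: [566.3, 103.7, 78.3]
eef_rot: [-1.58, -0.032, 0.099]
ft_force: [-1.4, -1.6, -1.3]
opening: 19.6
time: 43.58
ee_pos: [566.8, 99.9, 78.4]
eef_rot: [-1.579, -0.032, 0.099]
ft_force: [-2.2, 2.2, -0.5]
opening: 19.6
shoulder cage x 0.3 y 92.8 z 107.6
tip cage x 0.1 y 42.8 z 109.0
dir yaw -1.473 (want -1.469) rise 0.029 t 43.6 open 19.6
```

```bash
python3 -m jog '[{"tx":0,"ty":0,"tz":-0.2,"spin":0},{"tx":0,"ty":0,"tz":-0.3,"spin":0},{"tx":0,"ty":0,"tz":-0.3,"spin":0}]'
python3 -m jog '[{"tx":0,"ty":0,"tz":-0.15,"spin":0},{"tx":0,"ty":0,"tz":-0.3,"spin":0},{"tx":0,"ty":0,"tz":-0.3,"spin":0}]'
```

```text
time: 43.83
ee_pos: [566.8, 99.6, 78.7]
eef_rot: [-1.576, -0.033, 0.101]
ft_force: [-2.5, 12.4, -2.3]
opening: 20.0
time: 44.08
ee_pos: [566.8, 99.7, 78.8]
eef_rot: [-1.572, -0.033, 0.104]
ft_force: [-2.5, 15.2, -3.5]
opening: 19.9
```

```bash
python3 -m jog '[{"tx":0,"ty":0,"tz":0.1,"spin":0},{"tx":0,"ty":0,"tz":0.1,"spin":0},{"tx":0,"ty":0,"tz":0.1,"spin":0},{"tx":0,"ty":0,"tz":0.1,"spin":0},{"tx":0,"ty":0,"tz":0.1,"spin":0}]' -0.2
python3 -m jog '[{"tx":0,"ty":-1,"tz":0,"spin":0},{"tx":0,"ty":-3,"tz":0,"spin":0},{"tx":0,"ty":-7,"tz":0,"spin":0},{"tx":0,"ty":-11,"tz":0,"spin":0},{"tx":0,"ty":-15,"tz":0,"spin":0},{"tx":0,"ty":-16,"tz":0,"spin":0}]'
python3 - <<'E'
from h import *
plan((600,-110,230,.7),(628,-325,200,1.30))
im,cam=snap('wrist'); cv2.imwrite('pics/w19.png',im)
P=CAGE; c,s=np.cos(CY),np.sin(CY)
w=lambda x,y,z:[P[0]+c*x-s*y,P[1]+s*x+c*y,z]
print(proj(cam,[w(0,91,125),w(0,136,125),w(-10,113,125),w(10,113,125)]).round().tolist())
g=im.astype(int).max(2)
for r in range(140,250,5): print(r,''.join('%x'%(v//16) for v in g[r,230:330:2]))
E
```

```text
time: 44.5
ee_pos: [566.9, 100.3, 78.9]
eef_rot: [-1.573, -0.033, 0.103]
ft_force: [0.3, 0.6, -0.2]
opening: 37.4
time: 45.0
ee_pos: [563.2, 101.1, 245.4]
eef_rot: [-1.573, -0.04, 0.104]
ft_force: [1.0, -0.3, 0.2]
opening: 37.2
at [563.2 101.1 245.4] yaw 0.104 t 45.0
tx 1.48 ty 1.54 tz -21.37 spin -34.2  rows>=5.2
tx -11.71 ty 3.00 tz -18.25 spin -34.4  rows>=5.2
[[276.0, 224.0], [276.0, 184.0], [267.0, 205.0], [285.0, 204.0]]
140 99999999999999999999999999999999999999999999999999
145 99999999999999999999999977677677766676668a99999999
150 99999999999999999766676666766677766666666699999999
155 99999999999996666666666667666766666666767999999999
160 999999999996677666666666666776666666677778a9999999
165 6666666976666677777766666667777777877788787aaaaa88
170 66666667777777777777766666677777777787888778787788
175 77777777777777777777666666677777778787777888888777
180 7777777777777777777766666667777778888888788888a888
185 77766776666677776676777777776776777776777777888888
190 77766767777777777776777799996777777777777778888888
195 77667666777777777776999999996777777777777777888888
200 77776777777777777776999999996777777777777778888887
205 77777777777777777776999999996777777777777778888888
210 8877777777777788888799999999788888888888888888888a
215 ccccccccccccccddccca999999998ccdcdccccdcccdcccccca
220 ccccccdcccccccddc976999999997bcdcdccccddccccccccca
225 ccccccccccccccddda9bbbbbbbba8ccdddcccddddcdcccccca
230 ccccccdcccccccdddcdcddabbacdddcdcddccdddccccccccca
235 a777777755ccccdddcdcdcabbacddcdddddcddddb578887788
240 7777777655cdccdddcddddabbacddddddddcddddb557888777
245 7777776555cddcdddcddddabbacddddddddcdddd9555788887
```

Pin1 is seated: its grip spans rows 186–223 as predicted, it meets the post at row 225, and the rod is visible on the inner side. On to pin2.

```bash
python3 -m jog '[{"tx":0.2,"ty":0,"tz":-3.6,"spin":-5},{"tx":0.5,"ty":0.3,"tz":-7.5,"spin":-11},{"tx":0.8,"ty":0.6,"tz":-11.5,"spin":-18},{"tx":1,"ty":1,"tz":-15.5,"spin":-25},{"tx":1.3,"ty":1.5,"tz":-19.5,"spin":-32},{"tx":1.5,"ty":1.5,"tz":-21.4,"spin":-34.2},{"tx":1.5,"ty":1.5,"tz":-21.4,"spin":-34.2}]'
python3 -m jog '[{"tx":-2,"ty":0,"tz":-3.2,"spin":-6},{"tx":-4,"ty":0.5,"tz":-6.5,"spin":-12},{"tx":-6.2,"ty":1,"tz":-9.8,"spin":-18},{"tx":-8.4,"ty":1.5,"tz":-13,"spin":-25},{"tx":-10.4,"ty":2.2,"tz":-16.2,"spin":-32},{"tx":-11.7,"ty":3,"tz":-18.2,"spin":-34.4},{"tx":-11.7,"ty":3,"tz":-18.2,"spin":-34.4},{"tx":-11.7,"ty":3,"tz":-18.2,"spin":-34.4}]'
python3 -m jog '[{"tx":0,"ty":0,"tz":0,"spin":0}]'
python3 - <<'E'
from h import *
print(env.get_obs()['eef_rot'])
im,cam=snap('wrist'); cv2.imwrite('pics/w20.png',im); pins(im,cam)
im,ct=snap('top')
f=im.astype(int); mx=f.max(2); sat=mx-f.min(2)
m=((sat<45)&(mx>100)).astype(np.uint8); m[:150]=0; m[245:]=0
for a in rects(ct,m,8,30):
  if a[2]<130: print('top',np.round(a[0],1),'yaw %.3f'%a[1],np.round(a[2:4],1),np.round(a[4]))
print(proj(cam,[[628,-327,15],[604,-320.6,8]]))
E
```

```text
time: 45.63
ee_pos: [600.6, -116.5, 229.5]
eef_rot: [-1.594, -0.031, 0.697]
ft_force: [0.4, 0.9, 0.2]
opening: 37.7
time: 46.3
ee_pos: [628.3, -331.8, 199.2]
eef_rot: [-1.606, -0.013, 1.295]
ft_force: [0.0, 1.5, 0.9]
opening: 37.8
time: 46.38
ee_pos: [628.7, -330.1, 199.7]
eef_rot: [-1.607, -0.014, 1.295]
ft_force: [0.4, 1.0, 0.5]
opening: 37.7
[-1.60659982 -0.01388004  1.29533457]
pin? [ 714.4 -432.1] yaw 2.499 [100.   32.4] [224. 266.]
pin? [ 760.8 -281.9] yaw 0.088 [108.   32.8] [333. 262.]
top [583.9 518.4] yaw 1.544 [58.7 54.4] [ 98. 215.]
top [ 604.5 -320.5] yaw 2.844 [96.7 18.3] [376. 200.]
top [712.  -41.4] yaw 0.041 [101.5   7.1] [282. 168.]
top [ 707.4 -505.4] yaw 2.714 [99.4 16. ] [434. 165.]
top [764.2 221.3] yaw 1.539 [43.1 18.6] [196. 153.]
[[279.38781895 181.39907768]
 [279.05069407 161.46302487]]
```

```bash
python3 - <<'E'
from h import *
im=cv2.imread('pics/w20.png'); _,cam=snap('wrist'); 
for lo in (50,70): pins(im,cam,lo=lo)
f=im.astype(int); g=f.max(2); sat=g-f.min(2)
for r in range(120,232,6): print(r,''.join('g' if sat[r,c]>28 else '%x'%(g[r,c]//16) for c in range(230,330,2)))
E
```

```text
pin? [ 606.1 -320.8] yaw 2.865 [98.3 20. ] [279. 164.]
pin? [ 717.2 -434.7] yaw 2.535 [106.2  36.6] [226. 263.]
pin? [ 761.1 -281.8] yaw 0.054 [107.7  35.9] [333. 262.]
120 gggggggggggggggggggggggggggggggggggggggggggggggggg
126 ggggggggggggggggggggggg6886ggggggggggggggggggggggg
132 ggggggggggggggggggggggg7997ggggggggggggggggggggggg
138 ggggggggggggggggggggggg7997ggggggggggggggggggggggg
144 ggggggggggggggggggggggg7997ggggggggggggggggggggggg
150 ggggggggggggggggggggggg6786ggggggggggggggggggggggg
156 ggggggggggggggggggggggg6787ggggggggggggggggggggggg
162 ggggggggggggggggggggggg6787ggggggggggggggggggggggg
168 ggggggggggggggggggggg55655565ggggggggggggggggggggg
174 ggggggggggggggggggggg55566555ggggggggggggggggggggg
180 ggggggggggggggggggggg55555555ggggggggggggggggggggg
186 ggggggggggggggggggggg45555555ggggggggggggggggggggg
192 ggggggggggggggggggggg55656555ggggggggggggggggggggg
198 ggggggggggggggggggggg57777776ggggggggggggggggggggg
204 gggggggggggggggggggggggggggggggggggggggggggggggggg
210 gggggggggggggggggggggggggggggggggggggggggggggggggg
216 gggggggggggggggggggggggggggggggggggggggggggggggggg
222 gggggggggggggggggggggggggggggggggggggggggggggggggg
228 gggggggggggggggggggggggggggggggggggggggggggg5ggggg
```

```bash
python3 - <<'E'
from h import *
go(629,-327.3,60,1.294)
E
```

```text
tx 0.13 ty 13.98 tz 0.55 spin 0.1 | at [ 628.6 -330.5  199.9] yaw 1.296
```

```bash
python3 -m jog '[{"tx":0.1,"ty":3,"tz":0.5,"spin":0},{"tx":0.1,"ty":7,"tz":0.5,"spin":0},{"tx":0.1,"ty":10,"tz":0.5,"spin":0},{"tx":0.1,"ty":13,"tz":0.55,"spin":0},{"tx":0.1,"ty":14,"tz":0.55,"spin":0},{"tx":0.1,"ty":14,"tz":0.55,"spin":0},{"tx":0.1,"ty":14,"tz":0.55,"spin":0}]'
python3 - <<'E'
from h import *
im,cam=snap('wrist'); cv2.imwrite('pics/w21.png',im); pins(im,cam,lo=50); go(629,-327.3,-12,1.294)
f=im.astype(int); g=f.max(2); sat=g-f.min(2)
for r in range(130,250,6): print(r,''.join('g' if sat[r,c]>28 else '%x'%(g[r,c]//16) for c in range(230,330,2)))
E
```

```text
time: 47.12
ee_pos: [629.6, -327.2, 61.3]
eef_rot: [-1.608, -0.013, 1.296]
ft_force: [-0.6, -0.5, 0.8]
opening: 37.5
pin? [ 606.8 -321. ] yaw 2.877 [100.1  20.7] [278. 184.]
tx -0.10 ty 7.39 tz 0.39 spin 0.1 | at [ 630.  -327.5   62. ] yaw 1.296
130 ggggggggggggggggggggg8aaba9ggggggggggggggggggggggg
136 ggggggggggggggggggggg89aba9ggggggggggggggggggggggg
142 ggggggggggggggggggggg89aba9ggggggggggggggggggggggg
148 ggggggggggggggggggggg79aba9ggggggggggggggggggggggg
154 ggggggggggggggggggggg79aba9ggggggggggggggggggggggg
160 ggggggggggggggggggggg79aba9ggggggggggggggggggggggg
166 ggggggggggggggggggggg79aba9ggggggggggggggggggggggg
172 ggggggggggggggggggggg79aba9ggggggggggggggggggggggg
178 ggggggggggggggggggggg79aba9ggggggggggggggggggggggg
184 ggggggggggggggggggg55567886555gggggggggggggggggggg
190 ggggggggggggggggggg888888888886ggggggggggggggggggg
196 ggggggggggggggggggg788888888886ggggggggggggggggggg
202 ggggggggggggggggggg788888888886ggggggggggggggggggg
208 ggggggggggggggggggg788888888886ggggggggggggggggggg
214 ggggggggggggggggggg788888888886ggggggggggggggggggg
220 ggggggggggggggggggg788888888886ggggggggggggggggggg
226 ggggggggggggggggggg788888888886ggggggggggggggggggg
232 gggggg887gggggggggg788888888887ggggggggggg887ggggg
238 8888888733gggggggggg7gggggggggggggggggggg348888888
244 8888887333ggggggggggggggggggggggggggggggg333888888
```

```bash
python3 -m jog '[{"tx":-0.05,"ty":2,"tz":0.1,"spin":0},{"tx":-0.05,"ty":4,"tz":0.2,"spin":0},{"tx":-0.05,"ty":6,"tz":0.3,"spin":0},{"tx":-0.05,"ty":7.5,"tz":0.35,"spin":0},{"tx":-0.05,"ty":7.5,"tz":0.35,"spin":0},{"tx":-0.05,"ty":7.5,"tz":0.35,"spin":0}]'
python3 -m jog '[{"tx":0,"ty":0.4,"tz":0,"spin":0},{"tx":0,"ty":0.7,"tz":0,"spin":0},{"tx":0,"ty":1,"tz":0.04,"spin":0},{"tx":0,"ty":1,"tz":0.04,"spin":0}]'
python3 -m jog '[{"tx":0,"ty":0,"tz":0,"spin":0},{"tx":0,"ty":0,"tz":0,"spin":0},{"tx":0,"ty":0,"tz":0,"spin":0},{"tx":0,"ty":0,"tz":0,"spin":0},{"tx":0,"ty":0,"tz":0,"spin":0},{"tx":0,"ty":0,"tz":0,"spin":0}]' -1
```

```text
time: 47.67
ee_pos: [630.0, -326.9, -12.0]
eef_rot: [-1.61, -0.013, 1.296]
ft_force: [-0.0, -1.0, 0.1]
opening: 37.3
time: 48.0
ee_pos: [629.9, -326.9, -22.2]
eef_rot: [-1.61, -0.013, 1.296]
ft_force: [0.1, 0.1, 0.1]
opening: 37.5
time: 48.5
ee_pos: [630.0, -326.9, -22.0]
eef_rot: [-1.61, -0.013, 1.296]
ft_force: [-0.2, -0.6, 1.4]
opening: 19.6
```

```bash
cat >> h.py <<'E'
P2=([630,-326.9,-22.1],[-1.61,-.013,1.296],2.867,22.5,1)
E
python3 -m jog '[{"tx":0,"ty":-0.6,"tz":0,"spin":0},{"tx":0,"ty":-2,"tz":0,"spin":0},{"tx":0,"ty":-5,"tz":0,"spin":0},{"tx":0,"ty":-9,"tz":0,"spin":0},{"tx":0,"ty":-13,"tz":0,"spin":0},{"tx":0,"ty":-17,"tz":0,"spin":0},{"tx":0,"ty":-20,"tz":0,"spin":0},{"tx":0,"ty":-20,"tz":0,"spin":0}]'
python3 - <<'E'
from h import *
plan((612,-270,180,.7),(596.4,-208,180,.102))
E
```

```text
time: 49.17
ee_pos: [624.2, -327.4, 186.0]
eef_rot: [-1.618, -0.011, 1.296]
ft_force: [-0.1, -0.1, -1.0]
opening: 19.5
at [ 624.2 -327.4  186. ] yaw 1.296 t 49.2
tx 5.19 ty 0.60 tz 2.73 spin 34.2  rows>=4.8
tx 2.80 ty 0.00 tz 5.75 spin 34.3  rows>=4.8
```

```bash
python3 -m jog '[{"tx":1,"ty":0,"tz":0.5,"spin":6},{"tx":2,"ty":0,"tz":1,"spin":13},{"tx":3,"ty":0.2,"tz":1.6,"spin":20},{"tx":4,"ty":0.4,"tz":2.2,"spin":27},{"tx":5.2,"ty":0.6,"tz":2.7,"spin":34},{"tx":5.2,"ty":0.6,"tz":2.7,"spin":34.2}]'
python3 -m jog '[{"tx":0.5,"ty":0,"tz":1.1,"spin":6},{"tx":1,"ty":0,"tz":2.2,"spin":13},{"tx":1.6,"ty":0,"tz":3.4,"spin":20},{"tx":2.2,"ty":0,"tz":4.6,"spin":27},{"tx":2.8,"ty":0,"tz":5.7,"spin":34},{"tx":2.8,"ty":0,"tz":5.7,"spin":34.3},{"tx":2.8,"ty":0,"tz":5.7,"spin":34.3}]'
python3 -m jog '[{"tx":0,"ty":0,"tz":0,"spin":0},{"tx":0,"ty":0,"tz":0,"spin":0}]'
python3 - <<'E'
from h import *
rod(*P2); plan((596.4,-208,80,.102)); print(env.get_obs()['eef_rot'])
E
```

```text
time: 49.67
ee_pos: [612.6, -267.1, 180.4]
eef_rot: [-1.604, -0.036, 0.696]
ft_force: [1.1, 1.0, -0.5]
opening: 19.5
time: 50.25
ee_pos: [597.9, -205.5, 180.2]
eef_rot: [-1.579, -0.049, 0.103]
ft_force: [-0.9, 0.1, -0.7]
opening: 20.0
time: 50.42
ee_pos: [598.0, -206.7, 180.3]
eef_rot: [-1.579, -0.049, 0.107]
ft_force: [0.5, -0.0, -0.5]
opening: 20.0
shoulder cage x -0.1 y -167.6 z 208.1
tip cage x -0.4 y -117.7 z 209.6
dir yaw 1.679 (want 1.673) rise 0.031 t 50.4 open 20.0
at [ 598.  -206.7  180.3] yaw 0.107 t 50.4
tx -0.17 ty 10.03 tz -0.11 spin 0.3  rows>=2.4
[-1.57942988 -0.04899342  0.10666585]
```

```bash
python3 - <<'E'
from h import *
go(598-.1,-206.7+4.7,79.8,.102)
E
```

```text
tx -0.45 ty 10.04 tz 0.55 spin 0.3 | at [ 598.  -206.7  180.3] yaw 0.107
```

```bash
python3 -m jog '[{"tx":-0.1,"ty":3,"tz":0.2,"spin":0.3},{"tx":-0.2,"ty":6,"tz":0.4,"spin":0.3},{"tx":-0.4,"ty":9,"tz":0.5,"spin":0.3},{"tx":-0.45,"ty":10,"tz":0.55,"spin":0.3},{"tx":-0.45,"ty":10,"tz":0.55,"spin":0.3},{"tx":-0.45,"ty":10,"tz":0.55,"spin":0.3}]'
python3 -m jog '[{"tx":0,"ty":0,"tz":0,"spin":0}]'
python3 - <<'E'
from h import *
rod(*P2)
im,cam=snap('wrist'); cv2.imwrite('pics/w22.png',im)
f=im.astype(int); g=f.max(2); sat=g-f.min(2)
w=lambda x,y,z:[CAGE[0]+np.cos(CY)*x-np.sin(CY)*y,CAGE[1]+np.sin(CY)*x+np.cos(CY)*y,z]
print(proj(cam,[w(0,-91,122),w(-12,-87,116),w(12,-87,116),w(0,-113,109)]).round(1).tolist())
for r in range(84,240,4): print(r,''.join('g' if sat[r,c]>28 else '%x'%(g[r,c]//16) for c in range(230,330,2)))
E
```

```text
time: 50.92
ee_pos: [598.4, -202.3, 81.0]
eef_rot: [-1.579, -0.049, 0.102]
ft_force: [-0.4, 0.2, -0.2]
opening: 19.8
time: 51.0
ee_pos: [599.4, -202.6, 82.7]
eef_rot: [-1.58, -0.051, 0.103]
ft_force: [-0.0, 1.1, -0.9]
opening: 19.7
shoulder cage x 1.7 y -163.7 z 110.5
tip cage x 1.6 y -113.7 z 112.0
dir yaw 1.675 (want 1.673) rise 0.030 t 51.0 open 19.7
[[276.2, 81.6], [253.4, 75.5], [298.0, 75.9], [275.3, 125.4]]
84 dddddddddca66666899999999999666666addddddddddddddd
88 dddddddddc9666666666666666666666668ddddddddddddddd
92 ddddddddddcccccccccccccccccccccccccddddddddddddddd
96 dddddddddddddddddddddddddddddddddddddddddddddddddd
100 dddddddddddddddddddddddddddddddddddddddddddddddddd
104 66666666666666666666666676666667666666666666666666
108 666666666666666666gggg666666gggg66666666666666gggg
112 6666666666666666666666666666666666666666666666gggg
116 gggggggggggggggggggggggggggg6ggggggggg66gggggggggg
120 gggggggggggggggggggggggggggggggggggggggggggggggggg
124 gggggggggggggggggggggg899997gggggggggggggggggggggg
128 ggggggggggggggggggggg9abbbba8ggggggggggggggggggggg
132 gggggggggggggggggggg79
[... 758 characters left out ...]
gggggggggg467778776ggggggggggggggggggggg
192 ggggggggggggggggggggg67778776ggggggggggggggggggggg
196 ggggggggggggggggggggg67778776ggggggggggggggggggggg
200 ggggggggggggggggggggg67778776ggggggggggggggggggggg
204 ggggggggggggggggggggg67778776ggggggggggggggggggggg
208 ggggggggggggggggg4333677787764333ggggggggggggggggg
212 ggggggggggggggggg33333433333333445gggggggggggggggg
216 gggggggggggggggg444444444444444444gggggggggggggggg
220 gggggggggggggggg455555555555555555gggggggggggggggg
224 gggggggggggggggg455555555555555555gggggggggggggggg
228 gggggggggggggggg455555555555555555gggggggggggggggg
232 ggggggggggggg5554555555555555555555555gggggggggggg
236 ggggggg5555555553555555555555555552555555555gggggg
```

```bash
python3 -m jog '[{"tx":-0.17,"ty":0.3,"tz":0,"spin":0},{"tx":-0.17,"ty":0.3,"tz":0,"spin":0},{"tx":-0.17,"ty":0.3,"tz":0,"spin":0},{"tx":-0.17,"ty":0.3,"tz":0,"spin":0}]'
python3 - <<'E'
from h import *
rod(*P2); 
im,cam=snap('wrist'); rod(*P2)
f=im.astype(int); g=f.max(2); sat=g-f.min(2)
for r in range(60,136,4): print(r,''.join('g' if sat[r,c]>28 else '%x'%(g[r,c]//16) for c in range(230,330,1)))
E
```

```text
time: 51.38
ee_pos: [598.1, -203.1, 80.3]
eef_rot: [-1.58, -0.052, 0.103]
ft_force: [-0.7, -1.0, -0.3]
opening: 19.8
shoulder cage x 0.4 y -164.1 z 108.0
tip cage x 0.3 y -114.1 z 109.5
dir yaw 1.675 (want 1.673) rise 0.030 t 51.4 open 19.8
shoulder cage x 0.4 y -164.0 z 107.9
tip cage x 0.3 y -114.0 z 109.4
dir yaw 1.675 (want 1.673) rise 0.030 t 51.4 open 19.8
60 dddddddddddddddddddddddddddddddddddddddddddddddddddddddddddddddddddddddddddddddddddddddddddddddddddd
64 dddddddddddddddddddddddddddcbbaaaaaaaaaaaaaaaaaaaaaaaaaaaaaaaabbbbcddddddddddddddddddddddddddddddddd
68 ddddddddddddddddddddc98799aa9abbbbbbbbbbbbbbbbbbbbbbbbbbbbbbbbbbbbbaaacbbddddddddddddddddddddddddddd
72 ddddddddddddddddddddcabcb9aabbbccccccccccccccccccccccccccccccccccbbba99abddddddddddddddddddddddddddd
76 ddddddddddddddddddddcb96bb8899aaaaaaaaaaaaaaaaaaaaaaaaaaaaaaaaaaaa9989ba9ddddddddddddddddddddddddddd
80 ddddddddddddddddddddcb968999997666888888888888888888888888766666689aababaddddddddddddddddddddddddddd
84 ddddddddddddddddddddcc9666666666668999999999ccccc99999999976666666666679addddddddddddddddddddddddddd
88 dddd
[... 549 characters left out ...]
66666666666666666666666666666666666666666666666666666666666666gggggggg
112 6666666666666666666666666666666666666666656666666665666666666666666666666666666666666666666ggggggggg
116 gggggggggggggggggggggggggggggggggggggggggggggggggggggggggggggggggggggggggggggggggggggggggggggggggggg
120 gggggggggggggggggggggggggggggggggggggggggggggggggggggggggggggggggggggggggggggggggggggggggggggggggggg
124 gggggggggggggggggggggggggggggggggggggggggggg88999a99987ggggggggggggggggggggggggggggggggggggggggggggg
128 ggggggggggggggggggggggggggggggggggggggggg89aabbbbbbbbaa986gggggggggggggggggggggggggggggggggggggggggg
132 gggggggggggggggggggggggggggggggggggggggg799aabbbcccbbba987gggggggggggggggggggggggggggggggggggggggggg
```

```bash
python3 -m jog '[{"tx":-0.06,"ty":0.05,"tz":0.6,"spin":0},{"tx":-0.06,"ty":0.05,"tz":1.3,"spin":0},{"tx":-0.06,"ty":0.05,"tz":2,"spin":0},{"tx":-0.06,"ty":0.05,"tz":2.7,"spin":0},{"tx":-0.06,"ty":0.05,"tz":2.7,"spin":0}]'
python3 - <<'E'
from h import *
rod(*P2)
E
```

```text
time: 51.85
ee_pos: [594.8, -173.9, 79.6]
eef_rot: [-1.58, -0.052, 0.105]
ft_force: [0.1, -0.2, -1.6]
opening: 19.4
shoulder cage x 0.0 y -134.7 z 107.3
tip cage x -0.2 y -84.7 z 108.8
dir yaw 1.678 (want 1.673) rise 0.030 t 51.9 open 19.4
```

```bash
python3 -m jog '[{"tx":0,"ty":0,"tz":0.5,"spin":0.2},{"tx":0,"ty":0,"tz":1,"spin":0.2},{"tx":0,"ty":0,"tz":1.4,"spin":0.2},{"tx":0,"ty":0,"tz":1.4,"spin":0.2}]'
python3 - <<'E'
from h import *
rod(*P2)
E
```

```text
time: 52.18
ee_pos: [593.4, -158.9, 79.5]
eef_rot: [-1.579, -0.052, 0.103]
ft_force: [1.1, 1.2, -1.5]
opening: 19.8
shoulder cage x 0.2 y -119.6 z 107.3
tip cage x 0.0 y -69.7 z 108.8
dir yaw 1.675 (want 1.673) rise 0.031 t 52.2 open 19.8
```

The rod is through the eye without force. Pushing home.

```bash
python3 -m jog '[{"tx":0,"ty":0,"tz":0.6,"spin":0},{"tx":0,"ty":0,"tz":1.2,"spin":0},{"tx":0,"ty":0,"tz":1.8,"spin":0},{"tx":0,"ty":0,"tz":2.3,"spin":0},{"tx":0,"ty":0,"tz":2.3,"spin":0}]'
python3 -m jog '[{"tx":0,"ty":0,"tz":0.25,"spin":0},{"tx":0,"ty":0,"tz":0.5,"spin":0},{"tx":0,"ty":0,"tz":0.5,"spin":0}]'
python3 - <<'E'
from h import *
rod(*P2)
E
```

```text
time: 52.6
ee_pos: [591.0, -134.5, 79.4]
eef_rot: [-1.579, -0.052, 0.104]
ft_force: [-0.0, 1.1, -1.4]
opening: 19.7
time: 52.85
ee_pos: [590.5, -132.2, 79.6]
eef_rot: [-1.582, -0.052, 0.102]
ft_force: [0.9, -10.7, -1.4]
opening: 20.0
shoulder cage x 0.1 y -92.6 z 107.3
tip cage x -0.0 y -42.7 z 108.6
dir yaw 1.675 (want 1.673) rise 0.028 t 52.9 open 20.0
```

```bash
python3 -m jog '[{"tx":0,"ty":0,"tz":0.2,"spin":0},{"tx":0,"ty":0,"tz":0.35,"spin":0},{"tx":0,"ty":0,"tz":0.35,"spin":0}]'
python3 -m jog '[{"tx":0,"ty":0,"tz":-0.1,"spin":0},{"tx":0,"ty":0,"tz":-0.1,"spin":0},{"tx":0,"ty":0,"tz":-0.1,"spin":0},{"tx":0,"ty":0,"tz":-0.1,"spin":0},{"tx":0,"ty":0,"tz":-0.1,"spin":0}]' -0.2
python3 -m jog '[{"tx":0,"ty":-1,"tz":0,"spin":0},{"tx":0,"ty":-3,"tz":0,"spin":0},{"tx":0,"ty":-7,"tz":0,"spin":0},{"tx":0,"ty":-11,"tz":0,"spin":0},{"tx":0,"ty":-15,"tz":0,"spin":0},{"tx":0,"ty":-19,"tz":-3,"spin":0},{"tx":0,"ty":-22,"tz":-7,"spin":0},{"tx":0,"ty":-22,"tz":-9,"spin":0}]'
python3 -m jog '[{"tx":0,"ty":0,"tz":0,"spin":0},{"tx":0,"ty":0,"tz":0,"spin":0}]'
python3 - <<'E'
from h import *
im,cam=snap('wrist'); w=lambda x,y,z:[CAGE[0]+np.cos(CY)*x-np.sin(CY)*y,CAGE[1]+np.sin(CY)*x+np.cos(CY)*y,z]
print(proj(cam,[w(0,-91,125),w(0,-136,125),w(0,91,125),w(0,136,125)]).round().tolist())
s,_=snap('scene')
a=cv2.resize(im[:290,150:420],(400,430)); b=cv2.resize(s[165:265,245:340],(400,430),interpolation=cv2.INTER_CUBIC)
cv2.imwrite('pics/final.png',np.hstack([a,b]))
E
```

```text
time: 53.1
ee_pos: [590.4, -132.2, 79.7]
eef_rot: [-1.586, -0.053, 0.1]
ft_force: [2.0, -15.0, -2.0]
opening: 19.8
time: 53.52
ee_pos: [590.5, -132.8, 79.7]
eef_rot: [-1.586, -0.053, 0.1]
ft_force: [-0.3, -0.1, 0.2]
opening: 37.6
time: 54.18
ee_pos: [588.6, -220.4, 306.4]
eef_rot: [-1.589, -0.057, 0.102]
ft_force: [-0.7, 0.1, 0.5]
opening: 37.7
time: 54.35
ee_pos: [588.7, -221.8, 307.8]
eef_rot: [-1.589, -0.059, 0.1]
ft_force: [1.0, 0.6, 0.8]
opening: 37.5
[[278.0, 95.0], [278.0, 132.0], [277.0, -71.0], [277.0, -112.0]]
```

View pics/final.png

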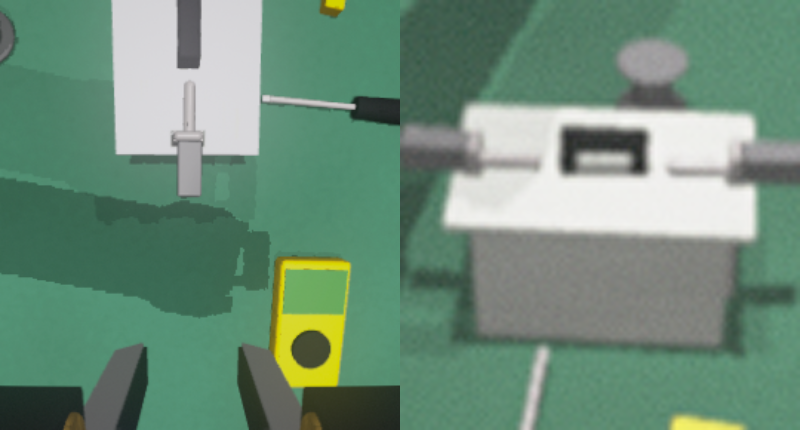

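Both rods run through their posts with the grips against them. The cover sits flush and the arm is clear. Handing in.

```bash
python3 -c "
from bench import env
print(env.get_obs()['ft_force']); print(env.sign_off())"
```

```text
[-0.36161755  0.55276557 -0.57578453]
the job is handed in; nothing more can be done
None
```

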